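# Gauge an end cap and set the crimper lever to match

### The arm

A 7-joint arm with a two-finger parallel gripper is mounted at the origin on the work surface. World frame = base frame: x ahead of the robot, y to its left, z up, the work surface at z = 0. Lengths are in m, angles in rad, forces in N, time in s.
With the tool pointing down it reaches from about 0.4 to 0.85 m from the base axis. Payload 10.4 kg.
Tool frame: the origin (TCP) lies at the very end of the fingers, on their centre line; the grasp point (between the pads) lies 19 mm behind it; z points along the fingers, x is the direction in which the jaws open and shut, and the axes are right-handed (so a half turn about z gives the same grasp; the last joint's range is limited). The gripper opens to 85 mm and grips with 20 to 120 N. Pads are 22 mm wide; open, the fingers measure 114 mm over their backs; the gripper's body (76 mm by 85 mm) begins 54 mm behind the grasp point. The pads swing forward as they close: fully open they stand 13 mm farther back than shut.
Start: joints at [1.164, 0.332, -0.065, 1.46, 0.022, 1.35, -0.088], TCP at [0.234, -0.58, 0.231] pointing down, gripper open.
Joint ranges: [-2.6, 2.6], [-0.5, 2.12], [-1.47, 1.34], [0.16, 2.42], [-1.27, 4.41], [0.06, 2.06], [-2.6, 2.6]. Speed limits (rad/s): [2.22, 2.22, 2.79, 2.79, 3.14, 3.14, 3.14].

### API

Orientations are given as a rotation vector (axis times angle).
In Python, from rig import * gives the robot as it stands.
- The arm moves only by the tool jog_arm, never from a script. Its argument "series" is a list that holds one entry, the list of rows, each a list of 7 numbers: the turn, a rotation vector about the tool's x, y, z in rad, then the shift along the tool's x, y, z in cm, then the finger opening in cm, from 0 to 8.54. A call has 1 to 5 rows; each row shifts and turns the pose as measured when the row begins, along the tool's axes as they then stand; what a row does not reach is not made up. A row lasts 1/12 s, in which the tool goes at most 41.7 mm and 7.16 degrees, less where a joint would pass 70% of its speed; a pose out of reach is approached as far as the arm can. A call is refused whole if a number of a shift passes 4.17 or a number of a turn 0.125, either way. A call with a gripper value outside its range is refused whole. The fingers move at their own pace and stop on an object; "squeeze" is the grip in N (left out, the last holds). Time passes only in rows, so rows that do not move let the fingers close. It gives the time, the measured TCP pose, the force and the opening at its end, in the units of the state.
- get_state(): the state, without advancing time (a new reading comes with each control period).
- get_image(name): name is "scene" or "top" or "wrist"; returns a dict with "pixels" (384x512x3 uint8, blue, green, red), "camera_matrix" (3x3 intrinsics, pixels), "extrinsics" (4x4, takes a point from camera to world coordinates). Camera axes: x right, y up, looking along -z (the intrinsics and any distortion apply to the point x, -y, -z); pixel columns grow to the right and rows downward; lengths in m; the calibration is good to about 2 mm. A picture is of the moment at which its call begins. There is no depth.
- job_done(): hands the job in, once; it reports no verdict.
The state is a dict: "time_s": time; "joint_pos": joint angles; "qd": joint speeds; "effort": joint torques, N m; "tcp_pos": TCP position; "orientation": TCP orientation; "force": force on the tool from outside, world axes, zero at the start; "ft_torque": the same for the moment, N m; "width": finger opening in m.
Only numpy, scipy, OpenCV 4.12 (cv2) and the standard library are available. Lean on these libraries where they do the work, as an engineer would, in place of code of your own. Each camera call takes 0.05 s, during which the arm holds its last target.

### The job

Take the brass end cap that stands on the square wooden pad and slide it mouth-down onto the stepped gauge pin to see how far it goes, working it down as far as its bore allows (do not mistake an edge catching for a fit), and leave it standing there. Then set the crimper's ball lever to suit: midway between the pair of ribs if the cap went right down onto the block, or in line with the single rib if it stopped on the pin's shoulder. Leave the spare cap on the round pad and the other things on the bench where they are.

Things in the scene. Friction and masses are not known exactly. Their poses are not given: they have to be found in the camera images.
- cap_a: one of two brass end caps that look alike: upright closed cylinder, 24 mm diameter, 43 mm tall (straight for 36 mm, domed top), open only at the underside: a hidden 32 mm deep round bore, 10 mm wide in one cap and 14 mm in the other. One stands on the square pad (to test), one on the round pad (spare); which is where varies. Origin: centre of the lower rim, z up.
- cap_b: one of two brass end caps that look alike: upright closed cylinder, 24 mm diameter, 43 mm tall (straight for 36 mm, domed top), open only at the underside: a hidden 32 mm deep round bore, 10 mm wide in one cap and 14 mm in the other. One stands on the square pad (to test), one on the round pad (spare); which is where varies. Origin: centre of the lower rim, z up.
- square_pad: fixed square dark-wood pad, 60 x 60 x 6 mm; origin: centre of its underside. The cap standing on it is the one to test.
- round_pad: fixed round dark-wood pad, 68 mm diameter, 6 mm thick; origin: centre of its underside. The cap standing on it is the spare and stays.
- gauge_seat (a point): centre of the top face of the fixed steel gauge block (70 x 70 x 20 mm), at the foot of its pin, z up. The pin is 28 mm tall: lower 14 mm of 12 mm diameter, a shoulder (0.5 mm chamfer), upper 14 mm of 8 mm diameter, chamfered tip. A 14 mm bore goes down until the cap's rim is on the block (height 0); a 10 mm bore stops with its rim on the shoulder (14 mm).
- lever_hinge (a point): point on the lever's hinge axis, mid crimper (fixed, grey, base 80 x 160 x 45 mm, two half discs of 55 mm radius beside the lever), 50 mm above the bench. x: hinge axis; y: along the crimper (lever swing), roughly to the robot's left; z up. Brass ribs on the discs' rims: a single one on the -y side (29 degrees off upright), a pair on the +y side (midway is 29 degrees).
- lever_ball (a point): centre of the black ball (26 mm diameter) at the end of the crimper's lever, 120 mm from the hinge axis; the steel stem under it is 12 mm thick. z points along the lever, away from the hinge. The lever is stiff (about 4 N at the ball) and stays where it is left.
- lever (a joint): angle of the crimper lever, rad: 0 upright, growing as it leans to the crimper's +y. Single rib at -0.5; midway between the pair of ribs is +0.5; stops at -0.85 and +0.85.
- pliers: bystander, to be left alone. Small pliers lying flat, 130 mm long, 14 mm high; origin: under their rivet, x towards the jaws.
- bead_jar: bystander, to be left alone. Amber glass jar with white lid, 52 mm diameter, 70 mm tall; origin: centre of its underside.
- wire_spool: bystander, to be left alone. Copper wire spool standing on its flange, 48 mm diameter, 32 mm tall; origin: centre of its underside.
There are look-alikes about, which are no part of the job. What is shaped like the cap_b but purple or white is not meant.

How it is judged:
On the way, in this order (a step that is already met when the one before it is completed fails the run):
1. the cap from the square pad stands on the gauge pin, as far down as its bore allows and let go, the spare still on the round pad (((horizontal distance between cap_a and gauge_seat below 0.006 m and z of cap_a in the frame of gauge_seat below 0.004 m and angle between each of cap_a, cap_b's own z axis and vertical below 0.15 rad and linear speed of cap_a below 0.02 m/s and contact force between cap_a and the fingers below 0.1 N and horizontal distance between cap_b and round_pad below 0.03 m and height (world z) of cap_b between 0.003 and 0.015 m) or (horizontal distance between cap_b and gauge_seat below 0.006 m and z of cap_b in the frame of gauge_seat below 0.018 m and angle between each of cap_b, cap_a's own z axis and vertical below 0.15 rad and linear speed of cap_b below 0.02 m/s and contact force between cap_b and the fingers below 0.1 N and horizontal distance between cap_a and round_pad below 0.03 m and height (world z) of cap_a between 0.003 and 0.015 m))), for 0.2 s.
2. then the lever is set to the mark that suits the fit and let go ((((horizontal distance between cap_a and gauge_seat below 0.006 m and z of cap_a in the frame of gauge_seat below 0.004 m and angle between each of cap_a, cap_b's own z axis and vertical below 0.15 rad and linear speed of cap_a below 0.02 m/s and contact force between cap_a and the fingers below 0.1 N and horizontal distance between cap_b and round_pad below 0.03 m and height (world z) of cap_b between 0.003 and 0.015 m) and (value of joint lever between 0.43 and 0.57 rad and velocity of joint lever between -0.05 and 0.05 rad/s and contact force between lever and the fingers below 0.1 N)) or ((horizontal distance between cap_b and gauge_seat below 0.006 m and z of cap_b in the frame of gauge_seat below 0.018 m and angle between each of cap_b, cap_a's own z axis and vertical below 0.15 rad and linear speed of cap_b below 0.02 m/s and contact force between cap_b and the fingers below 0.1 N and horizontal distance between cap_a and round_pad below 0.03 m and height (world z) of cap_a between 0.003 and 0.015 m) and (value of joint lever between -0.57 and -0.43 rad and velocity of joint lever between -0.05 and 0.05 rad/s and contact force between lever and the fingers below 0.1 N)))), for 0.2 s.
At the end, for the whole second after the job is handed in: Tested cap stands released, upright, on the pin: rim within 4 mm of the block (wide bore) or of the shoulder (narrow). Lever let go and still within 0.07 rad of +0.5 (wide) or -0.5 (narrow). Spare upright on the round pad, within 30 mm of its centre ((((horizontal distance between cap_a and gauge_seat below 0.006 m and z of cap_a in the frame of gauge_seat below 0.004 m and angle between each of cap_a, cap_b's own z axis and vertical below 0.15 rad and linear speed of cap_a below 0.02 m/s and contact force between cap_a and the fingers below 0.1 N and horizontal distance between cap_b and round_pad below 0.03 m and height (world z) of cap_b between 0.003 and 0.015 m) and (value of joint lever between 0.43 and 0.57 rad and velocity of joint lever between -0.05 and 0.05 rad/s and contact force between lever and the fingers below 0.1 N)) or ((horizontal distance between cap_b and gauge_seat below 0.006 m and z of cap_b in the frame of gauge_seat below 0.018 m and angle between each of cap_b, cap_a's own z axis and vertical below 0.15 rad and linear speed of cap_b below 0.02 m/s and contact force between cap_b and the fingers below 0.1 N and horizontal distance between cap_a and round_pad below 0.03 m and height (world z) of cap_a between 0.003 and 0.015 m) and (value of joint lever between -0.57 and -0.43 rad and velocity of joint lever between -0.05 and 0.05 rad/s and contact force between lever and the fingers below 0.1 N)))); the robot touches nothing.
It fails at once if the pliers is moved more than 30 mm (distance of pliers from where it was at the start of the episode above 0.03 m).
It fails at once if the bead jar is moved more than 30 mm (distance of bead_jar from where it was at the start of the episode above 0.03 m).
It fails at once if the wire spool is moved more than 30 mm (distance of wire_spool from where it was at the start of the episode above 0.03 m).
It also fails if it takes over 54 s, if anything falls off the work surface, if the arm or the gripper's body presses on something with over 40 N, if the wrist force passes 120 N, or if a joint passes its speed limit or range.

## Working session

There is one attempt and no reset: what is moved stays moved. The work goes in short steps, Python scripts to look and compute and a tool call to move; the robot and the scene stay as the last step left them, time stands still between calls to the robot, and variables do not carry over. Pictures are saved under pics/ and viewed, and the job is handed in when it is done.

Besides the shell and the picture viewer there is one more tool, called as name(argument=value, ...) on one line, values as JSON. jog_arm: Moves the arm, as the interface text tells. Its arguments: {"type":"object","properties":{"series":{"type":"array","items":{"type":"array","items":{"type":"array","items":{"type":"number"}}}},"squeeze":{"type":"number"}},"required":["series"]}

I'll start by looking at the state and the camera pictures.

```bash
mkdir -p pics
cat > h.py <<'E'
import numpy as np, cv2, json
from rig import *
def snap(name, tag):
    im=get_image(name); cv2.imwrite(f'pics/{tag}.png', im['pixels'])
    np.savez(f'pics/{tag}.npz', px=im['pixels'],K=np.array(im['camera_matrix']),T=np.array(im['extrinsics']), d=np.array(im.get('distortion',[])))
    return im
def load(tag):
    z=np.load(f'pics/{tag}.npz'); return z['px'],z['K'],z['T']
def ray(K,T,u,v):
    d=np.array([(u-K[0,2])/K[0,0], -(v-K[1,2])/K[1,1], -1.0])
    return T[:3,3], T[:3,:3]@d
def onplane(K,T,u,v,z):
    o,d=ray(K,T,u,v); s=(z-o[2])/d[2]; return o+s*d
def proj(K,T,p):
    c=np.linalg.inv(T)@np.append(p,1); x,y,z=c[0],-c[1],-c[2]
    return np.array([K[0,0]*x/z+K[0,2],K[1,1]*y/z+K[1,2]])
def tri(*rays):
    A=np.zeros((3,3));b=np.zeros(3)
    for o,d in rays:
        d=d/np.linalg.norm(d);P=np.eye(3)-np.outer(d,d);A+=P;b+=P@o
    x=np.linalg.solve(A,b)
    res=[np.linalg.norm((np.eye(3)-np.outer(d,d)/(d@d))@(x-o)) for o,d in rays]
    return x,res
E
python3 - <<'E'
from h import *
s=get_state(); print({k:np.round(v,4).tolist() for k,v in s.items()})
for n in ['scene','top','wrist']:
    im=snap(n,n+'0'); print(n,[k for k in im.keys()]); print(np.round(im['camera_matrix'],2).tolist()); print(np.round(im['extrinsics'],4).tolist())
E
```

```text
{'time_s': 0.0, 'joint_pos': [1.1644, 0.3329, -0.0647, 1.4609, 0.0216, 1.3499, -0.0885], 'qd': [0.0009, 0.0001, 0.0003, 0.0023, -0.001, -0.0018, -0.0012], 'effort': [0.0005, -62.5441, 0.0493, -39.1609, 0.0162, 0.0098, 0.0001], 'tcp_pos': [0.2339, -0.5792, 0.2305], 'orientation': [-2.6037, 1.7566, 0.002], 'force': [-0.2811, -0.265, -0.1542], 'ft_torque': [-0.0199, 0.0003, -0.0056], 'width': 0.0853}
scene ['pixels', 'camera_matrix', 'extrinsics']
[[436.63, 0.0, 250.81], [0.0, 436.63, 190.96], [0.0, 0.0, 1.0]]
[[0.597, -0.5645, 0.57, 1.1133], [0.802, 0.4356, -0.4087, -0.3429], [-0.0176, 0.7012, 0.7128, 0.8075], [0.0, 0.0, 0.0, 1.0]]
top ['pixels', 'camera_matrix', 'extrinsics']
[[493.23, 0.0, 266.14], [0.0, 493.23, 186.14], [0.0, 0.0, 1.0]]
[[0.0196, 0.9991, -0.0368, 0.5197], [-0.9998, 0.0198, 0.0027, 0.0502], [0.0034, 0.0367, 0.9993, 1.1654], [0.0, 0.0, 0.0, 1.0]]
wrist ['pixels', 'camera_matrix', 'extrinsics']
[[310.81, 0.0, 250.31], [0.0, 310.81, 186.32], [0.0, 0.0, 1.0]]
[[0.3747, 0.888, 0.2666, 0.3007], [-0.9271, 0.3592, 0.1066, -0.5518], [-0.0011, -0.2871, 0.9579, 0.373], [0.0, 0.0, 0.0, 1.0]]
```

View pics/scene0.png

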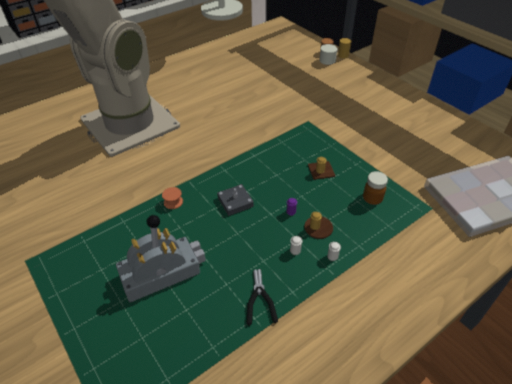

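View pics/top0.png

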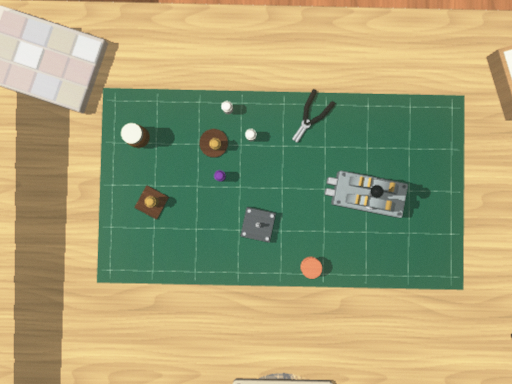

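View pics/wrist0.png

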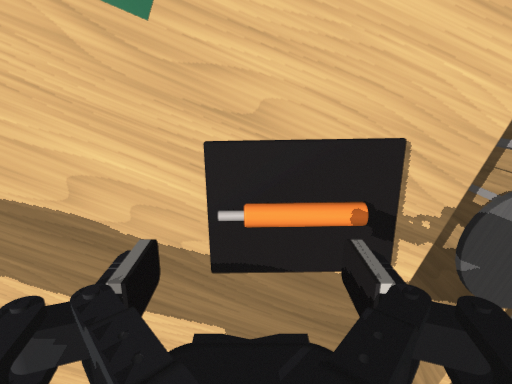

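Run:
```python
from h import *
a,_,_=load('top0'); b,_,_=load('scene0')
c1=cv2.resize(a[80:290,100:280],None,fx=3,fy=2.8,interpolation=cv2.INTER_CUBIC)
cv2.imwrite('pics/top0_l.png',cv2.resize(a[110:300,100:300],(800,600),interpolation=cv2.INTER_CUBIC) if False else cv2.resize(a[120:255,120:300],(800,600),interpolation=cv2.INTER_CUBIC))
cv2.imwrite('pics/top0_r.png',cv2.resize(a[150:240,310:430],(800,600),interpolation=cv2.INTER_CUBIC))
cv2.imwrite('pics/scene0_c.png',cv2.resize(b[140:275,205:385],(800,600),interpolation=cv2.INTER_CUBIC))
cv2.imwrite('pics/scene0_l.png',cv2.resize(b[200:305,100:240],(800,600),interpolation=cv2.INTER_CUBIC))
```

```text
(no output)
```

View pics/top0_l.png

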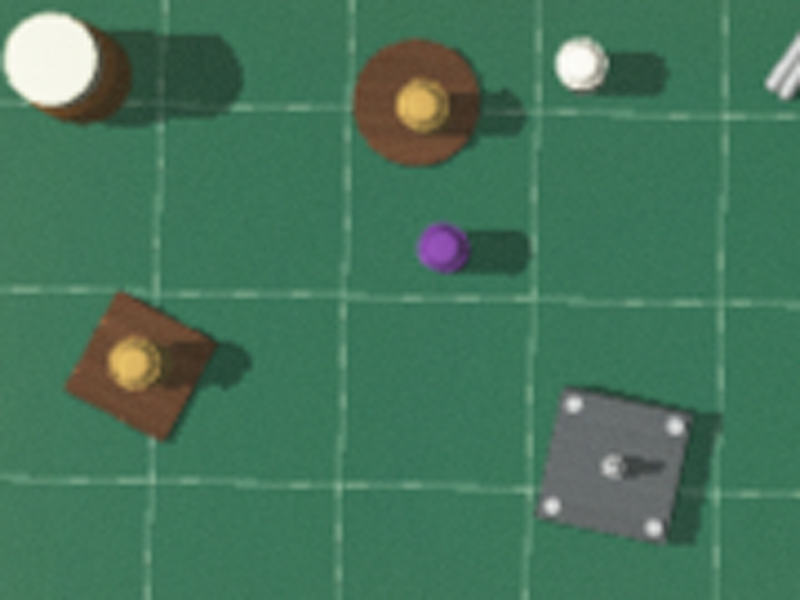

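View pics/top0_r.png

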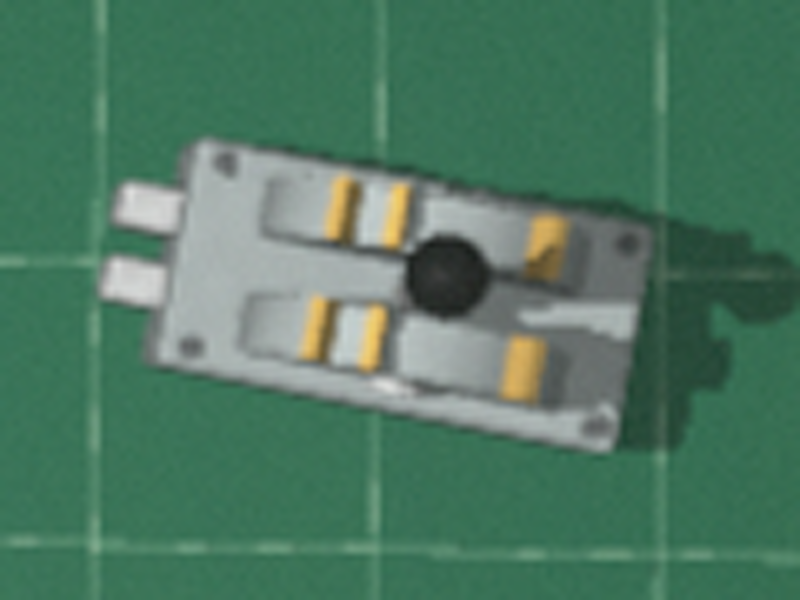

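View pics/scene0_c.png

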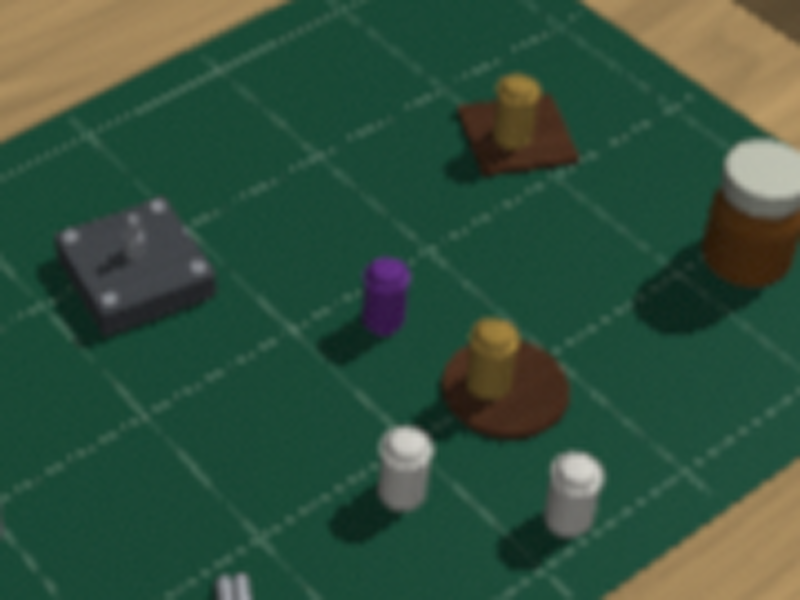

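View pics/scene0_l.png

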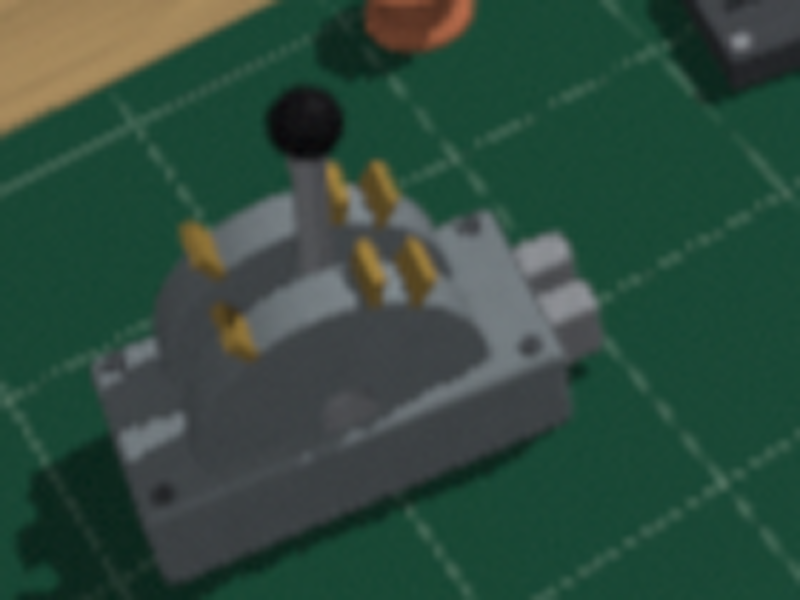

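Run:
```python
from h import *
def blobs(tag,lo,hi,amin=15):
    px,K,T=load(tag); h=cv2.cvtColor(px,cv2.COLOR_BGR2HSV); m=cv2.inRange(h,np.array(lo),np.array(hi))
    n,l,s,c=cv2.connectedComponentsWithStats(m)
    for i in range(1,n):
        if s[i,4]>=amin: print(tag,s[i].tolist(),np.round(c[i],1).tolist())
print('brass'); 
for t in ['top0','scene0']: blobs(t,(15,110,70),(30,255,255),25)
print('black')
for t in ['top0','scene0']: blobs(t,(0,0,0),(180,255,45),60)
print('purple')
for t in ['top0','scene0']: blobs(t,(130,80,40),(160,255,255),20)
```

```text
brass
top0 [36, 0, 30, 1, 30] [50.5, 0.0]
top0 [80, 1, 32, 2, 37] [97.1, 1.1]
top0 [123, 1, 36, 4, 53] [139.5, 2.2]
top0 [173, 3, 29, 2, 30] [187.4, 3.1]
top0 [266, 5, 25, 2, 35] [278.8, 5.3]
top0 [313, 6, 24, 4, 46] [323.5, 6.8]
top0 [452, 9, 23, 3, 33] [462.3, 9.4]
top0 [486, 45, 26, 76, 1037] [501.4, 80.1]
top0 [130, 127, 16, 20, 60] [140.0, 138.9]
top0 [209, 137, 14, 14, 136] [214.9, 143.4]
top0 [359, 177, 5, 9, 31] [360.9, 181.0]
top0 [389, 183, 6, 8, 38] [391.5, 186.4]
top0 [144, 195, 17, 13, 152] [151.0, 201.3]
top0 [356, 195, 4, 9, 28] [357.5, 199.0]
top0 [38, 196, 9, 15, 28] [41.8, 202.6]
top0 [386, 201, 6, 9, 42] [388.1, 204.9]
top0 [30, 233, 13, 7, 25] [35.8, 236.8]
top0 [31, 274, 8, 11, 26] [34.8, 278.5]
top0 [20, 286, 8, 14, 28] [22.9, 292.8]
scene0 [0, 0, 512, 384, 88460] [245.0, 193.6]
scene0 [380, 6, 61, 71, 1592] [415.7, 40.5]
scene0 [14, 8, 15, 8, 69] [21.4, 11.6]
scene0 [317, 157, 10, 17, 134] [321.1, 164.6]
scene0 [376, 187, 10, 7, 34] [381.2, 190.5]
scene0 [311, 212, 12, 18, 166] [315.7, 220.2]
scene0 [157, 229, 4, 10, 25] [158.4, 233.3]
scene0 [163, 228, 6, 11, 
[... 398 characters left out ...]
 [483.1, 14.1]
scene0 [434, 29, 78, 31, 693] [454.8, 44.2]
scene0 [306, 165, 13, 16, 86] [311.5, 175.0]
scene0 [348, 186, 29, 29, 296] [360.6, 205.1]
scene0 [214, 196, 39, 22, 257] [229.6, 208.0]
scene0 [156, 203, 16, 10, 83] [161.9, 208.5]
scene0 [277, 211, 14, 11, 75] [283.1, 216.6]
scene0 [147, 215, 13, 13, 139] [152.9, 221.1]
scene0 [299, 226, 25, 13, 111] [307.7, 232.9]
scene0 [280, 250, 14, 12, 98] [286.1, 256.2]
scene0 [318, 256, 13, 12, 92] [323.5, 262.2]
scene0 [460, 270, 52, 60, 840] [483.9, 303.1]
scene0 [97, 277, 73, 38, 699] [119.2, 297.2]
scene0 [245, 287, 33, 41, 498] [260.0, 306.8]
purple
top0 [214, 171, 12, 10, 93] [219.3, 175.4]
scene0 [287, 198, 10, 17, 136] [291.3, 206.0]
```

Run:
```python
from h import *
_,Kt,Tt=load('top0'); _,Ks,Ts=load('scene0')
def two(n,a,b): 
    x,r=tri(ray(Kt,Tt,*a),ray(Ks,Ts,*b)); print(n,np.round(x,4),np.round(r,4))
two('cap sq',(150.5,201.4),(321.4,164.8))
two('cap rd',(214.9,143.4),(315.7,220.2))
two('pin tip',(257.7,224.9),(234.9,188.8))
two('ball',(377.1,191.5),(153.4,221.4))
two('purple',(219.3,175.4),(291.3,206))
# crimper corners etc, in top crop (.15 scale) at z .045
for n,p in [('c1',(200,140)),('c2',(652,230)),('c3',(612,452)),('c4',(155,365))]:
    print(n,np.round(onplane(Kt,Tt,310+p[0]*.15,150+p[1]*.15,.045),4))
# pair ribs & single on rim, z ~.1
for n,p in [('p1a',(342,210)),('p1b',(397,215)),('p2a',(318,328)),('p2b',(373,337)),('s1',(548,245)),('s2',(523,368))]:
    print(n,np.round(onplane(Kt,Tt,310+p[0]*.15,150+p[1]*.15,.105),4))
# square pad corners z .006
for n,p in [('q1',(120,292)),('q2',(216,345)),('q3',(167,440)),('q4',(67,387))]:
    print(n,np.round(onplane(Kt,Tt,120+p[0]*.225,120+p[1]*.225,.006),4))
for n,p in [('g1',(562,388)),('g2',(690,412)),('g3',(664,542)),('g4',(538,518))]:
    print(n,np.round(onplane(Kt,Tt,120+p[0]*.225,120+p[1]*.225,.02),4))
```

```text
cap sq [0.5215 0.3146 0.0221] [0.0006 0.0006]
cap rd [0.6585 0.1681 0.026 ] [0.0003 0.0003]
pin tip [0.4735 0.0659 0.046 ] [0.0015 0.0015]
ball [ 0.5509 -0.1758  0.1668] [0.0018 0.0018]
purple [0.5847 0.1566 0.0192] [0. 0.]
c1 [ 0.5987 -0.1202  0.045 ]
c2 [ 0.571 -0.275  0.045]
c3 [ 0.4951 -0.2621  0.045 ]
c4 [ 0.5216 -0.106   0.045 ]
p1a [ 0.5727 -0.1573  0.105 ]
p1b [ 0.5715 -0.1751  0.105 ]
p2a [ 0.5345 -0.1501  0.105 ]
p2b [ 0.5319 -0.1678  0.105 ]
s1 [ 0.5627 -0.224   0.105 ]
s2 [ 0.5229 -0.2164  0.105 ]
q1 [0.5578 0.3271 0.006 ]
q2 [0.5308 0.2756 0.006 ]
q3 [0.4802 0.3001 0.006 ]
q4 [0.5071 0.3536 0.006 ]
g1 [0.5118 0.0918 0.02  ]
g2 [0.5006 0.0248 0.02  ]
g3 [0.4328 0.0371 0.02  ]
g4 [0.4439 0.1029 0.02  ]
```

The top view shows the square-pad cap at about (150,201), the pin at (258,225) and the ball at (377,191). The scene view shows the same three at (321,165), (235,189) and (153,221). The pair of ribs is on the crimper's left side and the single rib is on its right. Next I'll plan the approach.

```bash
cat > plan.py <<'E'
from h import *
from scipy.spatial.transform import Rotation as Ro
import sys
YAW=-10.2
def target_R(yaw=YAW):
    a=np.radians(yaw); x=np.array([np.cos(a),np.sin(a),0]); z=np.array([0,0,-1.]); y=np.cross(z,x)
    return np.column_stack([x,y,z])
def plan(tp,yaw=YAW,n=5,step=0.04,turn=0.12,Rt=None):
    s=get_state(); p=np.array(s['tcp_pos']); R=Ro.from_rotvec(s['orientation']).as_matrix(); tp=np.array(tp,float)
    Rt=target_R(yaw) if Rt is None else Rt
    print('t',round(s['time_s'],2),'p',np.round(p,4),'rem',np.round(tp-p,4),'F',np.round(s['force'],2),'w',round(s['width'],4),'tilt/yaw err',np.round(Ro.from_matrix(R.T@Rt).as_rotvec(),3))
    for i in range(n):
        d=tp-p; L=np.abs(R.T@d).max(); dn=np.linalg.norm(d); d=d*min(1,step/max(dn,1e-9))
        rv=Ro.from_matrix(R.T@Rt).as_rotvec(); m=np.abs(rv).max(); rv=rv*min(1,turn/max(m,1e-9))
        sh=R.T@d*100
        print('[%.3f,%.3f,%.3f, %.2f,%.2f,%.2f]'%(*rv,*sh))
        p=p+d; R=R@Ro.from_rotvec(rv).as_matrix()
if __name__=='__main__':
    a=[float(x) for x in sys.argv[1:]]
    plan(a[:3],*( [a[3]] if len(a)>3 else []), **({'n':int(a[4])} if len(a)>4 else {}))
E
python3 plan.py 0.475 0.065 0.24 -10.2 5; python3 -c "
from plan import *
s=get_state(); R=Ro.from_rotvec(s['orientation']).as_matrix(); im=load('wrist0'); Tc=im[2]
p=np.array(s['tcp_pos']); print(np.round(R.T@(Tc[:3,3]-p),4)); print(np.round(R.T@Tc[:3,:3],4))"
```

```text
t 0.15 p [ 0.2339 -0.5793  0.2307] rem [0.2411 0.6443 0.0093] F [ 0.56  0.34 -0.71] w 0.0856 tilt/yaw err [-1.000e-03  1.000e-03 -1.009e+00]
[-0.000,0.000,-0.120, -2.95,-2.70,-0.05]
[-0.000,0.000,-0.120, -2.60,-3.04,-0.05]
[-0.000,0.000,-0.120, -2.22,-3.33,-0.05]
[-0.000,0.000,-0.120, -1.81,-3.57,-0.05]
[-0.000,0.000,-0.120, -1.37,-3.76,-0.05]
[-0.0006 -0.0722 -0.1423]
[[ 1.000e+00 -3.000e-04 -1.000e-04]
 [-3.000e-04 -9.579e-01 -2.871e-01]
 [ 0.000e+00  2.871e-01 -9.579e-01]]
```

jog_arm(series=[[[0,0,-0.12,-2.95,-2.7,-0.05,8.5],[0,0,-0.12,-2.6,-3.0,-0.05,8.5],[0,0,-0.12,-2.2,-3.3,-0.05,8.5],[0,0,-0.12,-1.8,-3.6,-0.05,8.5],[0,0,-0.12,-1.4,-3.75,-0.05,8.5]]], squeeze=30)

```text
time_s: 0.57
tcp_pos: [0.2988, -0.3916, 0.2287]
orientation: [-3.01, 0.897, 0.011]
force: [1.2, -0.6, -0.1]
width: 0.0852
```

```bash
python3 plan.py 0.475 0.065 0.24 -10.2 5
```

```text
t 0.57 p [ 0.2988 -0.3916  0.2287] rem [0.1762 0.4566 0.0113] F [ 1.24 -0.55 -0.12] w 0.0852 tilt/yaw err [-0.     0.007 -0.401]
[-0.000,0.002,-0.120, -0.84,-3.91,-0.09]
[-0.000,0.002,-0.120, -0.36,-3.98,-0.09]
[-0.000,0.002,-0.120, 0.11,-4.00,-0.09]
[-0.000,0.001,-0.041, 0.59,-3.95,-0.09]
[-0.000,-0.000,0.000, 0.76,-3.93,-0.09]
```

jog_arm(series=[[[0,0.002,-0.12,-0.85,-3.9,-0.1,8.5],[0,0.002,-0.12,-0.35,-4.0,-0.1,8.5],[0,0.002,-0.12,0.1,-4.0,-0.1,8.5],[0,0,-0.04,0.6,-4.0,-0.1,8.5],[0,0,0,0.75,-4.0,-0.1,8.5]]])

```text
time_s: 0.98
tcp_pos: [0.3685, -0.1952, 0.2328]
orientation: [3.131, -0.241, -0.004]
force: [1.6, -0.4, 0.4]
width: 0.0853
```

```bash
python3 plan.py 0.475 0.065 0.20 -10.2 5
```

```text
t 0.98 p [ 0.3685 -0.1952  0.2328] rem [ 0.1065  0.2602 -0.0328] F [ 1.55 -0.38  0.36] w 0.0853 tilt/yaw err [0.001 0.002 0.024]
[0.001,0.002,0.024, 0.92,-3.86,0.46]
[0.000,-0.000,0.000, 0.83,-3.89,0.46]
[0.000,-0.000,0.000, 0.83,-3.89,0.46]
[0.000,0.000,0.000, 0.83,-3.89,0.46]
[0.000,0.000,0.000, 0.83,-3.89,0.46]
```

jog_arm(series=[[[0,0,0.025,0.9,-3.9,0.5,8.5],[0,0,0,0.8,-3.9,0.5,8.5],[0,0,0,0.8,-3.9,0.6,8.5],[0,0,0,0.8,-3.9,0.8,8.5],[0,0,0,0.8,-3.9,1.0,8.5]]])

```text
time_s: 1.4
tcp_pos: [0.4432, -0.0036, 0.2004]
orientation: [3.123, -0.282, 0.006]
force: [1.3, -0.6, -1.1]
width: 0.0853
```

```bash
python3 plan.py 0.474 0.065 0.165 -10.2 5
```

```text
t 1.4 p [ 0.4432 -0.0036  0.2004] rem [ 0.0308  0.0686 -0.0354] F [ 1.25 -0.61 -1.11] w 0.0853 tilt/yaw err [ 0.005 -0.004 -0.002]
[0.005,-0.004,-0.002, 0.86,-3.52,1.69]
[-0.000,-0.000,0.000, 0.88,-3.51,1.70]
[-0.000,0.000,0.000, 0.07,-0.27,0.13]
[-0.000,0.000,0.000, 0.00,0.00,0.00]
[-0.000,0.000,0.000, 0.00,0.00,0.00]
```

jog_arm(series=[[[0.005,-0.004,0,0.9,-3.5,1.7,8.5],[0,0,0,0.9,-3.5,1.7,8.5],[0,0,0,0.1,-0.3,0.2,8.5],[0,0,0,0,0,0,8.5]]])

```text
time_s: 1.73
tcp_pos: [0.4759, 0.0771, 0.162]
orientation: [-3.126, 0.266, -0.001]
force: [-0.1, -0.8, 0.4]
width: 0.085
```

```bash
python3 plan.py 0.474 0.065 0.165 -10.2 3
python3 - <<'E'
from h import *
snap('wrist','w_pin1')
E
```

```text
t 1.73 p [0.4759 0.0771 0.162 ] rem [-0.0019 -0.0121  0.003 ] F [-0.14 -0.79  0.42] w 0.085 tilt/yaw err [-0.004 -0.     0.008]
[-0.004,-0.000,0.008, 0.02,1.22,-0.30]
[-0.000,0.000,-0.000, 0.00,0.00,0.00]
[0.000,0.000,-0.000, 0.00,0.00,0.00]
```

View pics/w_pin1.png

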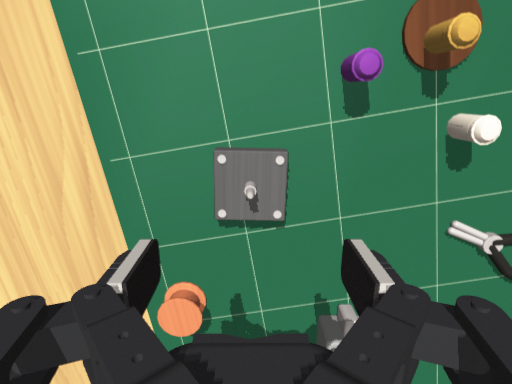

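The wrist view shows the gauge block at about (251,185), with the pin top near (250,190). I'll shift and take a second view so I can triangulate.

jog_arm(series=[[[-0.004,0,0.008,0,1.3,-0.3,8.5],[0,0,0,0,0.3,0,8.5],[0,0,0,0,0,0,8.5],[0,0,0,0,0,0,8.5]]])

```text
time_s: 2.12
tcp_pos: [0.4723, 0.0553, 0.1665]
orientation: [3.126, -0.289, 0.003]
force: [0.1, -0.5, -0.0]
width: 0.0851
```

```bash
python3 plan.py 0.474 0.065 0.165 -10.2 3
python3 - <<'E'
from h import *
snap('wrist','w_pin2')
for t in ['w_pin1','w_pin2']:
    px,K,T=load(t)
    cv2.imwrite(f'pics/{t}_z.png',cv2.resize(px[140:230,190:310],(800,600),interpolation=cv2.INTER_CUBIC))
    print(np.round(T[:3,3],4))
s=get_state(); print(np.round(s['tcp_pos'],4),np.round(s['qd'],3))
E
```

```text
t 2.12 p [0.4723 0.0553 0.1665] rem [ 0.0017  0.0097 -0.0015] F [ 0.06 -0.53 -0.05] w 0.0851 tilt/yaw err [ 0.002 -0.002 -0.006]
[0.002,-0.002,-0.006, -0.01,-0.99,0.15]
[-0.000,-0.000,-0.000, 0.00,0.00,0.00]
[0.000,0.000,-0.000, 0.00,0.00,0.00]
[0.4873 0.1485 0.3047]
[0.4846 0.1275 0.3088]
[0.4723 0.0553 0.1665] [-0.01   0.01  -0.011 -0.004  0.003 -0.004 -0.009]
```

View pics/w_pin1_z.png

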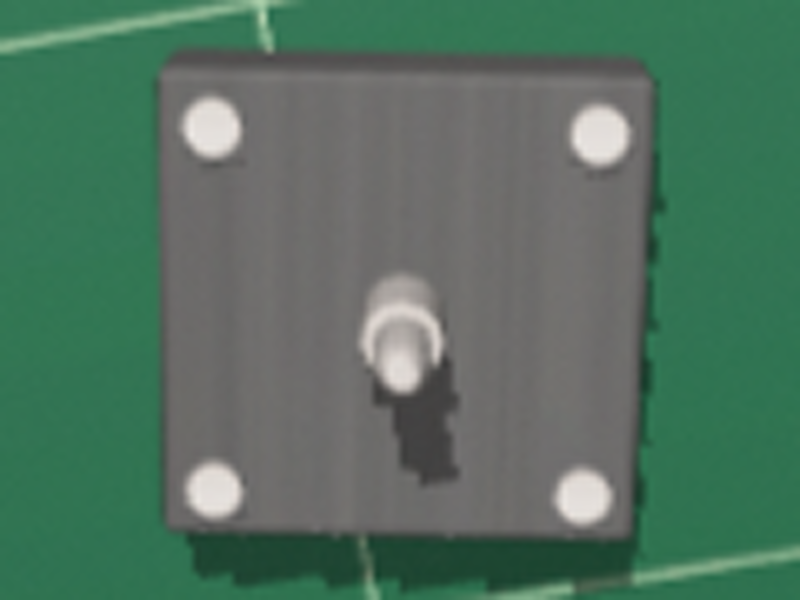

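View pics/w_pin2_z.png

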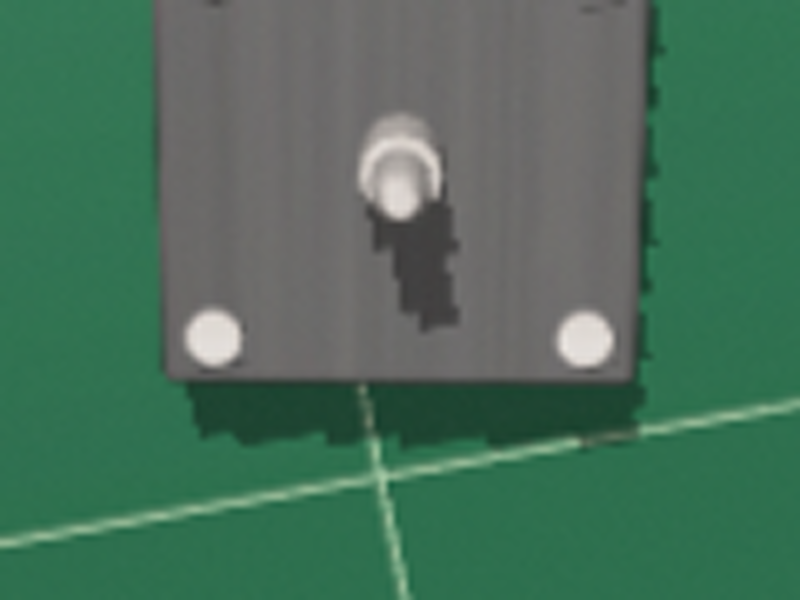

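Run:
```python
from h import *
f=lambda c:(190+c[0]*.15-.42,140+c[1]*.15-.42)
_,K1,T1=load('w_pin1'); _,K2,T2=load('w_pin2')
print('tip1',onplane(K1,T1,*f((402,370)),.048),'tip2',onplane(K2,T2,*f((400,197)),.048))
print('sh1',onplane(K1,T1,*f((402,341)),.034),'sh2',onplane(K2,T2,*f((400,173)),.034))
sc=[onplane(K1,T1,*f(c),.02) for c in [(212,127),(600,135),(213,490),(582,497)]]
print(np.round(sc,4)); print('screws mean',np.mean(sc,0), np.linalg.norm(sc[0]-sc[1]),np.linalg.norm(sc[0]-sc[2]))
sc2=[onplane(K2,T2,*f(c),.02) for c in [(213,337),(584,339)]]; print(np.round(sc2,4))
_,Kt,Tt=load('top0')
print('tri tip',tri(ray(K1,T1,*f((402,370))),ray(K2,T2,*f((400,197))),ray(Kt,Tt,257.7,224.9)))
```

```text
tip1 [0.47264828 0.0662695  0.048     ] tip2 [0.47267272 0.06539054 0.048     ]
sh1 [0.47255668 0.06589318 0.034     ] sh2 [0.47264405 0.06534673 0.034     ]
[[0.4509 0.0969 0.02  ]
 [0.5042 0.0867 0.02  ]
 [0.4405 0.0437 0.02  ]
 [0.4938 0.0335 0.02  ]]
screws mean [0.47236942 0.0651878  0.02      ] 0.05419870767270042 0.054211756641047146
[[0.4407 0.0431 0.02  ]
 [0.4939 0.0328 0.02  ]]
tri tip (array([0.47247108, 0.0645668 , 0.04337587]), [np.float64(0.0002288151969151325), np.float64(0.0002702780034723258), np.float64(0.00011468417900064595)])
```

```bash
python3 plan.py 0.520 0.318 0.165 -10.2 7
```

```text
t 2.17 p [0.4723 0.0553 0.1665] rem [ 0.0477  0.2627 -0.0015] F [ 0.5  -1.08 -0.24] w 0.0848 tilt/yaw err [ 0.003 -0.002 -0.006]
[0.003,-0.002,-0.006, -0.02,-4.00,0.01]
[-0.000,0.000,0.000, 0.01,-4.00,0.02]
[-0.000,0.000,0.000, 0.01,-4.00,0.02]
[0.000,0.000,0.000, 0.01,-4.00,0.02]
[0.000,0.000,0.000, 0.01,-4.00,0.02]
[0.000,0.000,0.000, 0.01,-4.00,0.02]
[0.000,0.000,0.000, 0.00,-2.70,0.02]
```

jog_arm(series=[[[0.003,-0.002,-0.006,0,-4.0,0,8.5],[0,0,0,0,-4.0,0,8.5],[0,0,0,0,-4.0,0,8.5],[0,0,0,0,-4.0,0,8.5],[0,0,0,0,-4.0,0,8.5]]])

```text
time_s: 2.58
tcp_pos: [0.5142, 0.2434, 0.167]
orientation: [3.117, -0.321, 0.009]
force: [0.3, -1.0, 1.1]
width: 0.0852
```

```bash
python3 plan.py 0.520 0.318 0.165 -10.2 4
```

```text
t 2.58 p [0.5142 0.2434 0.167 ] rem [ 0.0058  0.0746 -0.002 ] F [ 0.32 -0.98  1.12] w 0.0852 tilt/yaw err [ 0.007 -0.006 -0.027]
[0.007,-0.006,-0.027, -0.51,-3.97,0.07]
[-0.000,0.000,0.000, -0.35,-3.47,0.09]
[-0.000,-0.000,-0.000, 0.00,0.00,0.00]
[-0.000,0.000,-0.000, 0.00,0.00,0.00]
```

jog_arm(series=[[[0.007,-0.006,-0.027,-0.5,-4.0,0.1,8.5],[0,0,0,-0.2,-2.0,0.1,8.5],[0,0,0,0,-0.5,0,8.5],[0,0,0,0,0,0,8.5]]])

```text
time_s: 2.92
tcp_pos: [0.519, 0.3195, 0.1647]
orientation: [-3.125, 0.268, 0.001]
force: [0.2, -0.2, -0.2]
width: 0.0851
```

```bash
python3 plan.py 0.520 0.314 0.165 -10.2 2
python3 - <<'E'
from h import *
snap('wrist','w_cap1')
E
```

```text
t 2.92 p [0.519  0.3195 0.1647] rem [ 0.001  -0.0055  0.0003] F [ 0.23 -0.22 -0.15] w 0.0851 tilt/yaw err [-0.005  0.001  0.007]
[-0.005,0.001,0.007, 0.20,0.52,-0.03]
[-0.000,0.000,0.000, 0.00,0.00,0.00]
```

View pics/w_cap1.png

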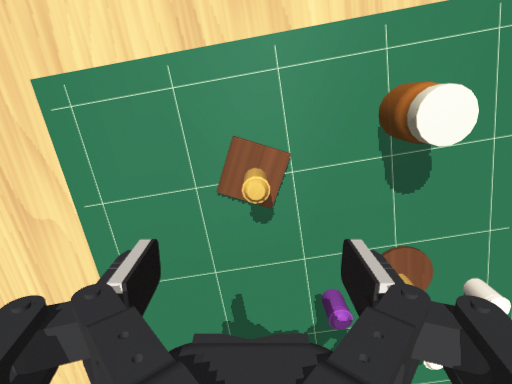

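The cap is at about (256,187) in the wrist image. I'll zoom in, and also shift for a second view.

jog_arm(series=[[[-0.005,0,0.007,0.2,2.0,0,8.5],[0,0,0,0,1.0,0,8.5],[0,0,0,0,0,0,8.5],[0,0,0,0,0,0,8.5]]])

```text
time_s: 3.3
tcp_pos: [0.517, 0.2815, 0.165]
orientation: [3.124, -0.291, 0.001]
force: [-0.3, -0.4, -0.2]
width: 0.0851
```

```bash
python3 plan.py 0.520 0.314 0.165 -10.2 2
python3 - <<'E'
from h import *
snap('wrist','w_cap2')
px1,K,T=load('w_cap1'); px2,K,T=load('w_cap2')
for t,(u,v) in {'w_cap1':(256,187),'w_cap2':(256,160)}.items():
    px,K,T=load(t)
    h=cv2.cvtColor(px,cv2.COLOR_BGR2HSV); m=cv2.inRange(h,np.array((14,120,120)),np.array((32,255,255)))
    n,l,s,c=cv2.connectedComponentsWithStats(m)
    for i in range(1,n):
        if s[i,4]>150 and s[i,4]<3000: print(t,s[i].tolist(),np.round(c[i],1).tolist())
cv2.imwrite('pics/wcz.png',np.hstack([cv2.resize(load(t)[0][v-40:v+40,216:296],(400,400),interpolation=cv2.INTER_CUBIC) for t,v in (('w_cap1',187),('w_cap2',160))]))
E
```

```text
t 3.3 p [0.517  0.2815 0.165 ] rem [ 0.003   0.0325 -0.    ] F [-0.29 -0.37 -0.24] w 0.0851 tilt/yaw err [ 0.004 -0.001 -0.008]
[0.004,-0.001,-0.008, -0.30,-3.25,-0.01]
[0.000,-0.000,0.000, 0.00,0.00,0.00]
w_cap1 [388, 82, 46, 38, 341] [407.8, 92.3]
w_cap1 [241, 167, 30, 37, 817] [255.3, 185.6]
w_cap2 [387, 27, 45, 24, 245] [406.7, 37.7]
w_cap2 [235, 128, 31, 34, 772] [249.7, 144.5]
w_cap2 [388, 238, 42, 40, 949] [409.2, 258.1]
```

View pics/wcz.png

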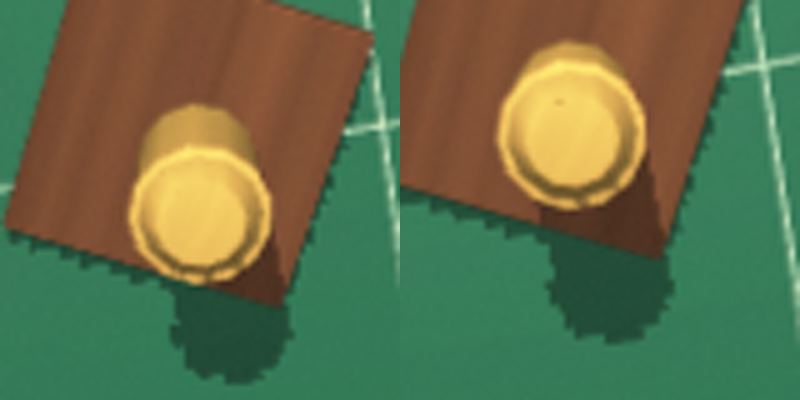

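Run:
```python
from h import *
_,K1,T1=load('w_cap1'); _,K2,T2=load('w_cap2'); _,Kt,Tt=load('top0')
a=(255.7,189.3); b=(249.9,146.3)
for z in (.040,.042,.044): print(z,np.round(onplane(K1,T1,*a,z),4),np.round(onplane(K2,T2,*b,z),4))
print(tri(ray(K1,T1,*a),ray(K2,T2,*b)))
_,Kp,Tp=load('w_pin1')
for t in ('w_cap1','w_cap2','w_pin1','w_pin2'): print(t,np.round(load(t)[2][:3,3],4))
```

```text
0.04 [0.521  0.3098 0.04  ] [0.521  0.3098 0.04  ]
0.042 [0.521  0.3104 0.042 ] [0.5211 0.3102 0.042 ]
0.044 [0.5211 0.311  0.044 ] [0.5211 0.3105 0.044 ]
(array([0.52099477, 0.30988808, 0.04025849]), [np.float64(2.0888282273844033e-05), np.float64(2.0888282274042638e-05)])
w_cap1 [0.5307 0.3908 0.3075]
w_cap2 [0.5296 0.3538 0.3072]
w_pin1 [0.4873 0.1485 0.3047]
w_pin2 [0.4846 0.1275 0.3088]
```

The cap's ring is at (0.521, 0.310) with z about 0.040–0.042, and the pin is at (0.4726, 0.066). Both come from the same wrist camera, so calibration errors cancel in the difference. Next I'll move over the cap.

```bash
python3 plan.py 0.521 0.3103 0.10 -10.2 5
```

```text
t 3.35 p [0.5172 0.2815 0.1651] rem [ 0.0038  0.0288 -0.0651] F [ 0.58 -0.24 -0.24] w 0.085 tilt/yaw err [ 0.004 -0.001 -0.008]
[0.004,-0.001,-0.008, -0.09,-1.64,3.65]
[0.000,-0.000,-0.000, -0.06,-1.27,2.86]
[-0.000,0.000,-0.000, 0.00,0.00,0.00]
[0.000,0.000,-0.000, 0.00,0.00,0.00]
[0.000,0.000,-0.000, 0.00,0.00,0.00]
```

jog_arm(series=[[[0.004,-0.001,-0.008,-0.1,-1.8,2.0,8.5],[0,0,0,-0.05,-0.8,2.0,8.5],[0,0,0,0,0,1.0,8.5],[0,0,0,0,0,0,8.5]]])

```text
time_s: 3.68
tcp_pos: [0.5229, 0.3068, 0.1154]
orientation: [-3.127, 0.285, -0.007]
force: [0.1, -0.9, -0.8]
width: 0.085
```

```bash
python3 plan.py 0.521 0.3103 0.014 -10.2 5
```

```text
t 3.68 p [0.5229 0.3068 0.1154] rem [-0.0019  0.0035 -0.1014] F [ 0.12 -0.87 -0.77] w 0.085 tilt/yaw err [-0.002 -0.004 -0.004]
[-0.002,-0.004,-0.004, -0.12,-0.11,4.00]
[-0.000,0.000,0.000, -0.10,-0.12,4.00]
[-0.000,0.000,-0.000, -0.05,-0.07,2.14]
[0.000,0.000,-0.000, -0.00,-0.00,-0.00]
[0.000,0.000,-0.000, 0.00,0.00,0.00]
```

jog_arm(series=[[[-0.002,-0.004,-0.004,-0.2,-0.35,2.5,8.5],[0,0,0,0,0,2.5,8.5],[0,0,0,0,0,1.5,8.5],[0,0,0,0,0,0.5,8.5],[0,0,0,0,0,0,8.5]]])

```text
time_s: 4.1
tcp_pos: [0.5237, 0.3103, 0.0464]
orientation: [-3.127, 0.281, -0.005]
force: [-0.1, 0.3, 0.1]
width: 0.0851
```

```bash
python3 plan.py 0.521 0.3103 0.014 -10.2 3
```

```text
t 4.1 p [0.5237 0.3103 0.0464] rem [-0.0027 -0.     -0.0324] F [-0.13  0.35  0.08] w 0.0851 tilt/yaw err [-0.002 -0.003 -0.001]
[-0.002,-0.003,-0.001, -0.27,0.05,3.24]
[0.000,-0.000,0.000, 0.00,-0.00,-0.00]
[0.000,0.000,0.000, 0.00,0.00,0.00]
```

jog_arm(series=[[[-0.002,-0.003,0,-0.3,0.05,1.5,8.5],[0,0,0,0,0,1.0,8.5],[0,0,0,0,0,0.5,8.5],[0,0,0,0,0,0,8.5]]])

```text
time_s: 4.43
tcp_pos: [0.5224, 0.3106, 0.0174]
orientation: [-3.127, 0.283, -0.005]
force: [0.5, -0.0, 0.7]
width: 0.0849
```

```bash
python3 plan.py 0.521 0.3103 0.014 -10.2 3
python3 - <<'E'
from h import *
snap('wrist','w_cap3')
E
```

```text
t 4.43 p [0.5224 0.3106 0.0174] rem [-0.0014 -0.0003 -0.0034] F [ 0.48 -0.04  0.65] w 0.0849 tilt/yaw err [-0.002 -0.003 -0.003]
[-0.002,-0.003,-0.003, -0.13,0.06,0.34]
[0.000,0.000,0.000, 0.00,0.00,0.00]
[0.000,0.000,0.000, 0.00,0.00,0.00]
```

View pics/w_cap3.png

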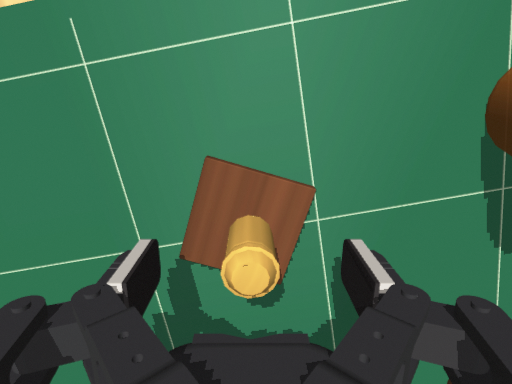

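jog_arm(series=[[[-0.002,-0.003,-0.003,-0.13,0.05,0.3,8.5],[0,0,0,0,0,0,5.0],[0,0,0,0,0,0,3.0],[0,0,0,0,0,0,2.0],[0,0,0,0,0,0,1.5]]], squeeze=30)

```text
time_s: 4.9
tcp_pos: [0.5221, 0.3113, 0.0166]
orientation: [-3.128, 0.278, -0.004]
force: [-0.1, 0.2, -0.9]
width: 0.038
```

jog_arm(series=[[[0,0,0,0,0,0,1.5],[0,0,0,0,0,0,1.5],[0,0,0,0,0,0,1.5],[0,0,0,0,0,0,1.5]]])

```text
time_s: 5.23
tcp_pos: [0.5223, 0.3113, 0.0171]
orientation: [-3.128, 0.278, -0.005]
force: [-0.2, 0.1, -0.5]
width: 0.0234
```

```bash
python3 plan.py 0.521 0.3103 0.014 -10.2 2
python3 - <<'E'
from h import *
snap('wrist','w_cap4')
E
```

```text
t 5.23 p [0.5223 0.3113 0.0171] rem [-0.0013 -0.001  -0.0031] F [-0.16  0.14 -0.53] w 0.0234 tilt/yaw err [-0.002 -0.003  0.001]
[-0.002,-0.003,0.001, -0.12,0.13,0.31]
[-0.000,-0.000,0.000, 0.00,0.00,0.00]
```

View pics/w_cap4.png

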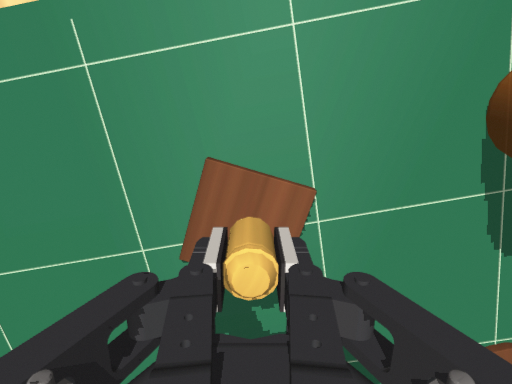

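Run:
```python
from h import *
for t in ('w_cap3','w_cap4'):
    px,K,T=load(t); cv2.imwrite(f'pics/{t}_z.png',cv2.resize(px[205:315,190:310],(600,550),interpolation=cv2.INTER_CUBIC))
cv2.imwrite('pics/capz34.png',np.hstack([cv2.resize(load(t)[0][205:315,210:290],(400,550),interpolation=cv2.INTER_CUBIC) for t in ('w_cap3','w_cap4')]))
```

```text
(no output)
```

View pics/capz34.png

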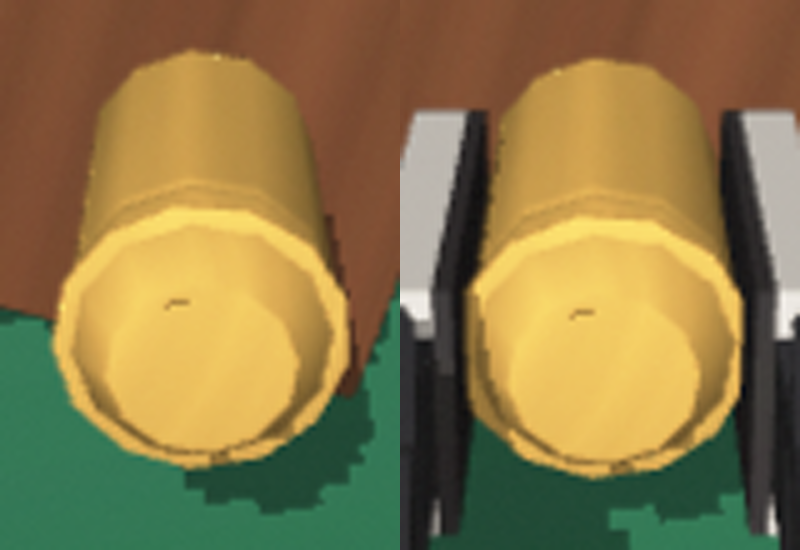

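Run:
```python
from h import *
for t,a in (('w_cap3',(250.1,271.9)),('w_cap4',(250.4,273.9))):
    _,K,T=load(t); print(t,np.round(onplane(K,T,*a,.042),4),np.round(onplane(K,T,*a,.040),4),np.round(T[:3,3],4))
s=get_state(); print(np.round(s['tcp_pos'],4))
from plan import *
R=Ro.from_rotvec(s['orientation']).as_matrix(); _,K,T=load('w_cap4')
print('cap in tool', np.round(R.T@(onplane(K,T,250.4,273.9,.042)-np.array(s['tcp_pos'])),4))
```

```text
w_cap3 [0.5212 0.3099 0.042 ] [0.5209 0.3087 0.04  ] [0.5342 0.3823 0.16  ]
w_cap4 [0.5211 0.3099 0.042 ] [0.5209 0.3087 0.04  ] [0.5339 0.3831 0.1596]
[0.5223 0.3114 0.0171]
cap in tool [-0.0009  0.0016 -0.0249]
```

The cap is gripped at a width of 23.4 mm, centred between the pads, and the camera position agrees with the hover measurement to within 0.4 mm. I'll lift it and carry it to the pin.

jog_arm(series=[[[0,0,0,0,0,-1.0,1.5],[0,0,0,0,0,-2.5,1.5],[0,0,0,0,0,-3.0,1.5],[0,0,0,0,0.5,-1.5,1.5],[0,0,0,0,2.5,0,1.5]]])

```text
time_s: 5.7
tcp_pos: [0.5144, 0.2853, 0.1011]
orientation: [-3.127, 0.268, 0.001]
force: [1.3, 0.0, 0.2]
width: 0.0235
```

```bash
python3 plan.py 0.4739 0.0670 0.10 -10.2 7
```

```text
t 5.7 p [0.5144 0.2853 0.1011] rem [-0.0405 -0.2183 -0.0011] F [1.3  0.01 0.22] w 0.0235 tilt/yaw err [-0.003  0.001  0.007]
[-0.003,0.001,0.007, -0.05,4.00,0.01]
[-0.000,0.000,0.000, -0.02,4.00,0.02]
[0.000,0.000,0.000, -0.02,4.00,0.02]
[0.000,0.000,0.000, -0.02,4.00,0.02]
[0.000,0.000,0.000, -0.02,4.00,0.02]
[0.000,0.000,0.000, -0.01,2.20,0.01]
[0.000,0.000,0.000, 0.00,0.00,0.00]
```

jog_arm(series=[[[-0.003,0,0.007,0,4.0,0,1.5],[0,0,0,0,4.0,0,1.5],[0,0,0,0,4.0,0,1.5],[0,0,0,0,3.5,0,1.5],[0,0,0,0,2.0,0,1.5]]])

```text
time_s: 6.12
tcp_pos: [0.4816, 0.1072, 0.1032]
orientation: [-3.128, 0.274, -0.005]
force: [0.3, -0.9, -1.1]
width: 0.0231
```

```bash
python3 plan.py 0.4739 0.0670 0.085 -10.2 3
```

```text
t 6.12 p [0.4816 0.1072 0.1032] rem [-0.0077 -0.0402 -0.0182] F [ 0.34 -0.91 -1.11] w 0.0231 tilt/yaw err [-0.002 -0.003  0.003]
[-0.002,-0.003,0.003, -0.06,3.66,1.62]
[0.000,0.000,0.000, -0.00,0.44,0.20]
[-0.000,-0.000,0.000, 0.00,0.00,0.00]
```

jog_arm(series=[[[-0.002,-0.003,0.003,-0.05,2.0,0.9,1.5],[0,0,0,0,1.0,0.7,1.5],[0,0,0,0,0,0,1.5],[0,0,0,0,0,0,1.5]]])

```text
time_s: 6.45
tcp_pos: [0.4749, 0.0693, 0.0876]
orientation: [3.123, -0.293, 0.004]
force: [0.3, 1.0, -1.0]
width: 0.0231
```

```bash
python3 plan.py 0.4739 0.0670 0.075 -10.2 3
```

```text
t 6.45 p [0.4749 0.0693 0.0876] rem [-0.001  -0.0023 -0.0126] F [ 0.28  1.02 -1.01] w 0.0231 tilt/yaw err [ 0.005 -0.003 -0.009]
[0.005,-0.003,-0.009, -0.06,0.23,1.26]
[0.000,-0.000,-0.000, 0.00,0.00,0.00]
[0.000,-0.000,-0.000, 0.00,0.00,0.00]
```

jog_arm(series=[[[0.005,-0.003,-0.009,-0.06,0.25,0.8,1.5],[0,0,0,0,0,0,1.5],[0,0,0,0,0,0,1.5]]])

```text
time_s: 6.7
tcp_pos: [0.4745, 0.0706, 0.0795]
orientation: [-3.127, 0.27, -0.001]
force: [-0.3, -0.0, -0.1]
width: 0.0234
```

```bash
python3 plan.py 0.4739 0.0670 0.070 -10.2 3
python3 - <<'E'
from h import *
snap('wrist','w_ov1'); snap('scene','s_ov1')
px,_,_=load('s_ov1'); cv2.imwrite('pics/s_ov1z.png',cv2.resize(px[130:250,170:320],(750,600),interpolation=cv2.INTER_CUBIC))
px,_,_=load('w_ov1'); cv2.imwrite('pics/w_ov1z.png',cv2.resize(px[150:310,150:350],(750,600),interpolation=cv2.INTER_CUBIC))
E
```

```text
t 6.7 p [0.4745 0.0706 0.0795] rem [-0.0006 -0.0036 -0.0095] F [-0.34 -0.02 -0.15] w 0.0234 tilt/yaw err [-0.003 -0.     0.005]
[-0.003,-0.000,0.005, 0.01,0.36,0.95]
[0.000,-0.000,0.000, 0.00,0.00,0.00]
[0.000,-0.000,-0.000, 0.00,0.00,0.00]
```

View pics/w_ov1z.png

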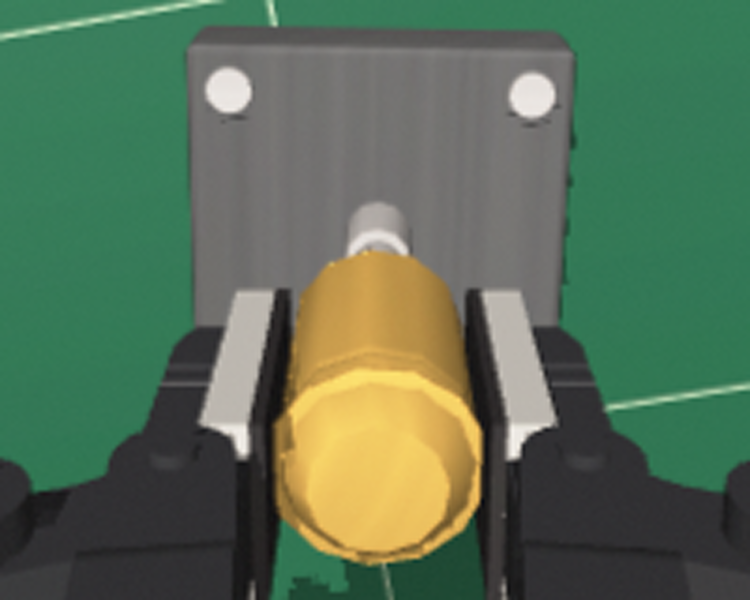

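View pics/s_ov1z.png

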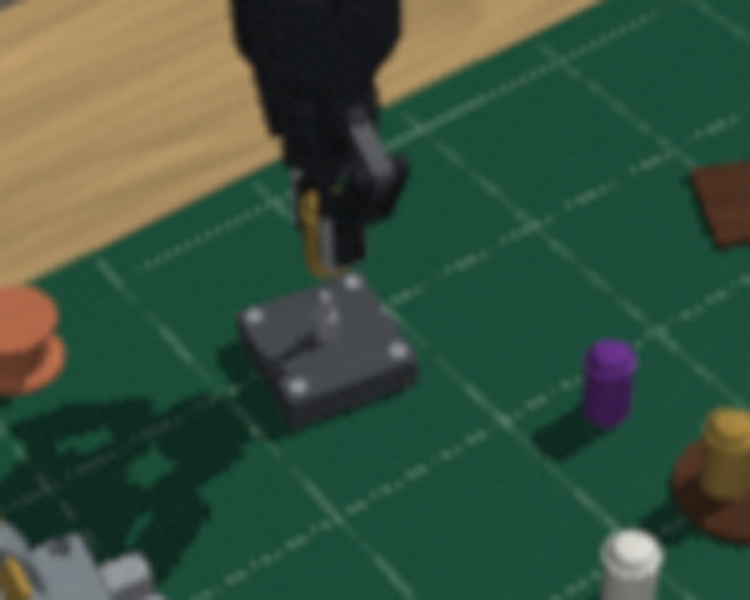

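jog_arm(series=[[[-0.003,0,0.005,0,0.4,0.4,1.5],[0,0,0,0,0,0.1,1.5],[0,0,0,0,0,0,1.5]]])

```text
time_s: 7.05
tcp_pos: [0.4739, 0.0675, 0.0743]
orientation: [-3.129, 0.276, -0.001]
force: [0.4, 0.9, -1.3]
width: 0.0234
```

```bash
python3 plan.py 0.4739 0.0670 0.065 -10.2 2
```

```text
t 7.05 p [0.4739 0.0675 0.0743] rem [ 0.     -0.0005 -0.0093] F [ 0.36  0.89 -1.29] w 0.0234 tilt/yaw err [-0.    -0.001  0.002]
[-0.000,-0.001,0.002, 0.01,0.05,0.93]
[0.000,-0.000,0.000, 0.00,0.00,0.00]
```

jog_arm(series=[[[0,0,0.002,0,0.05,0.7,1.5],[0,0,0,0,0,0.4,1.5],[0,0,0,0,0,0.1,1.5]]])

```text
time_s: 7.3
tcp_pos: [0.474, 0.0671, 0.0614]
orientation: [-3.129, 0.28, -0.002]
force: [0.2, -0.1, -1.2]
width: 0.0229
```

```bash
python3 plan.py 0.4739 0.0670 0.055 -10.2 2
```

```text
t 7.3 p [0.474  0.0671 0.0614] rem [-0.0001 -0.0001 -0.0064] F [ 0.21 -0.09 -1.21] w 0.0229 tilt/yaw err [-0.    -0.001 -0.   ]
[-0.000,-0.001,-0.000, -0.01,0.01,0.64]
[0.000,-0.000,-0.000, 0.00,0.00,0.00]
```

Well aligned. I'll lower slowly onto the pin tip and watch the force.

jog_arm(series=[[[0,0,0,0,0,0.4,1.5],[0,0,0,0,0,0.3,1.5],[0,0,0,0,0,0.1,1.5]]])

```text
time_s: 7.55
tcp_pos: [0.4738, 0.0671, 0.0521]
orientation: [-3.129, 0.28, -0.001]
force: [-0.6, -1.1, -1.1]
width: 0.0233
```

```bash
python3 plan.py 0.4739 0.0670 0.050 -10.2 2
```

```text
t 7.55 p [0.4738 0.0671 0.0521] rem [ 0.0001 -0.0001 -0.0021] F [-0.6  -1.11 -1.08] w 0.0233 tilt/yaw err [-0. -0. -0.]
[-0.000,-0.000,-0.000, 0.01,0.01,0.21]
[0.000,-0.000,-0.000, 0.00,0.00,0.00]
```

jog_arm(series=[[[0,0,0,0,0,0.3,1.5],[0,0,0,0,0,0.2,1.5],[0,0,0,0,0,0.1,1.5]]])

```text
time_s: 7.8
tcp_pos: [0.4737, 0.0671, 0.0453]
orientation: [-3.129, 0.28, -0.0]
force: [-0.1, -0.1, -0.3]
width: 0.0231
```

```bash
python3 plan.py 0.4739 0.0670 0.044 -10.2 2
```

```text
t 7.8 p [0.4737 0.0671 0.0453] rem [ 0.0002 -0.0001 -0.0013] F [-0.07 -0.07 -0.3 ] w 0.0231 tilt/yaw err [-0. -0. -0.]
[-0.000,-0.000,-0.000, 0.02,0.01,0.13]
[0.000,-0.000,0.000, 0.00,0.00,0.00]
```

jog_arm(series=[[[0,0,0,0,0,0.3,1.5],[0,0,0,0,0,0.2,1.5],[0,0,0,0,0,0.1,1.5]]])

```text
time_s: 8.05
tcp_pos: [0.4738, 0.0671, 0.0388]
orientation: [-3.129, 0.28, -0.001]
force: [-1.1, 0.2, -0.4]
width: 0.0232
```

```bash
python3 plan.py 0.4739 0.0670 0.040 -10.2 2
```

```text
t 8.05 p [0.4738 0.0671 0.0388] rem [ 0.0001 -0.0001  0.0012] F [-1.08  0.23 -0.36] w 0.0232 tilt/yaw err [-0. -0. -0.]
[-0.000,-0.000,-0.000, 0.01,0.01,-0.12]
[-0.000,-0.000,-0.000, 0.00,0.00,0.00]
```

There's no contact force at 6 mm below shoulder height, which suggests the wide bore. I'll continue down to the block and verify.

jog_arm(series=[[[0,0,0,0,0,0.3,1.5],[0,0,0,0,0,0.15,1.5],[0,0,0,0,0,0.05,1.5]]])

```text
time_s: 8.3
tcp_pos: [0.4739, 0.0671, 0.0332]
orientation: [-3.129, 0.28, -0.001]
force: [-0.1, -1.3, -1.7]
width: 0.0231
```

```bash
python3 plan.py 0.4739 0.0670 0.031 -10.2 2
```

```text
t 8.3 p [0.4739 0.0671 0.0332] rem [ 0.     -0.0001 -0.0022] F [-0.13 -1.26 -1.74] w 0.0231 tilt/yaw err [-0.    -0.001 -0.   ]
[-0.000,-0.001,-0.000, 0.00,0.01,0.22]
[0.000,-0.000,0.000, 0.00,0.00,0.00]
```

jog_arm(series=[[[0,0,0,0,0,0.2,1.5],[0,0,0,0,0,0.1,1.5],[0,0,0,0,0,0.05,1.5]]])

```text
time_s: 8.55
tcp_pos: [0.4741, 0.0672, 0.0309]
orientation: [3.128, -0.28, 0.001]
force: [-4.9, -0.9, 12.5]
width: 0.0234
```

```bash
python3 plan.py 0.4739 0.0670 0.031 -10.2 2
python3 - <<'E'
from h import *
snap('scene','s_dn1'); snap('wrist','w_dn1')
px,_,_=load('s_dn1'); a=cv2.resize(px[150:240,195:275],(400,450),interpolation=cv2.INTER_CUBIC)
px,_,_=load('w_dn1'); b=cv2.resize(px[195:305,200:300],(400,450),interpolation=cv2.INTER_CUBIC)
cv2.imwrite('pics/dn1.png',np.hstack([a,b]))
E
```

```text
t 8.55 p [0.4741 0.0672 0.0309] rem [-0.0002 -0.0002  0.0001] F [-4.94 -0.91 12.48] w 0.0234 tilt/yaw err [ 0.001 -0.    -0.001]
[0.001,-0.000,-0.001, -0.02,0.02,-0.01]
[-0.000,0.000,-0.000, 0.00,0.00,0.00]
```

View pics/dn1.png

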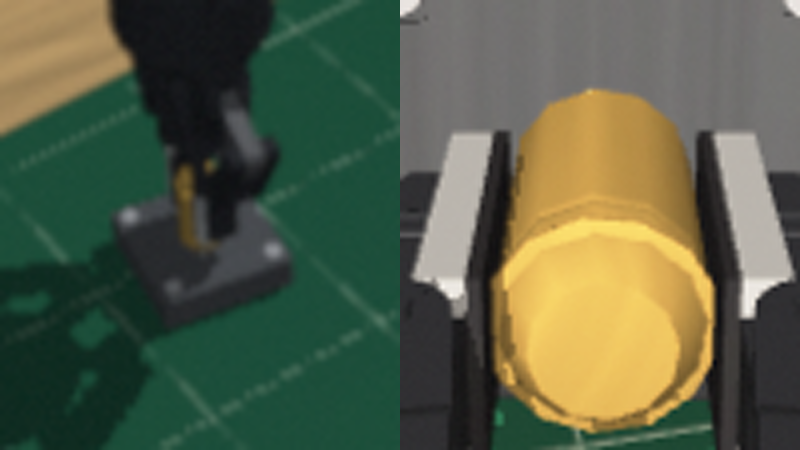

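Firm contact came at TCP z = 0.0309, i.e. rim at 0.020, with 12.5 N. In the picture the cap's rim sits on the block, so it went right down and this is the wide bore. Now I'll release.

jog_arm(series=[[[0,0,0,0,0,0,3.0],[0,0,0,0,0,0,4.5],[0,0,0,0,0,0,5.5],[0,0,0,0,0,0,6.0]]])

```text
time_s: 8.98
tcp_pos: [0.4747, 0.0673, 0.0313]
orientation: [3.128, -0.28, 0.003]
force: [-0.9, -0.1, -1.1]
width: 0.0601
```

```bash
python3 plan.py 0.474 0.067 0.13 -10.2 3
```

```text
t 8.98 p [0.4747 0.0673 0.0313] rem [-0.0007 -0.0003  0.0987] F [-0.88 -0.14 -1.07] w 0.0601 tilt/yaw err [ 0.001 -0.002 -0.   ]
[0.001,-0.002,-0.000, -0.02,0.02,-4.00]
[-0.000,0.000,-0.000, -0.02,0.02,-4.00]
[0.000,-0.000,-0.000, -0.01,0.01,-1.87]
```

jog_arm(series=[[[0,0,0,0,0,-1.5,6.0],[0,0,0,0,0,-3.0,6.0],[0,0,0,0,0,-3.5,6.0],[0,0,0,0,0,-3.0,6.0],[0,0,0,0,0,-1.0,6.0]]])

```text
time_s: 9.4
tcp_pos: [0.4716, 0.0678, 0.1521]
orientation: [-3.129, 0.277, 0.011]
force: [0.7, 0.2, 0.0]
width: 0.0601
```

jog_arm(series=[[[0,0,0,0,0,-0.5,6.0],[0,0,0,0,0,0,6.0]]])

```text
time_s: 9.57
tcp_pos: [0.473, 0.0677, 0.1595]
orientation: [3.129, -0.278, -0.004]
force: [-0.3, 0.1, 0.0]
width: 0.06
```

```bash
python3 plan.py 0.474 0.067 0.165 -10.2 1
python3 - <<'E'
from h import *
snap('wrist','w_rel'); snap('top','t_rel'); snap('scene','s_rel')
px,_,_=load('w_rel'); a=cv2.resize(px[130:250,190:310],(400,400),interpolation=cv2.INTER_CUBIC)
px,_,_=load('s_rel'); b=cv2.resize(px[165:225,205:265],(400,400),interpolation=cv2.INTER_CUBIC)
cv2.imwrite('pics/rel.png',np.hstack([a,b]))
E
```

```text
t 9.57 p [0.473  0.0677 0.1595] rem [ 0.001  -0.0007  0.0055] F [-0.27  0.12  0.04] w 0.06 tilt/yaw err [0.001 0.002 0.001]
[0.001,0.002,0.001, 0.11,0.05,-0.55]
```

View pics/rel.png

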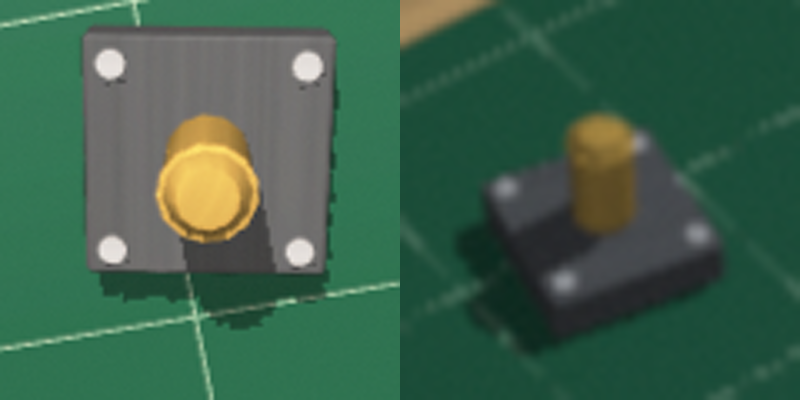

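View pics/t_rel.png

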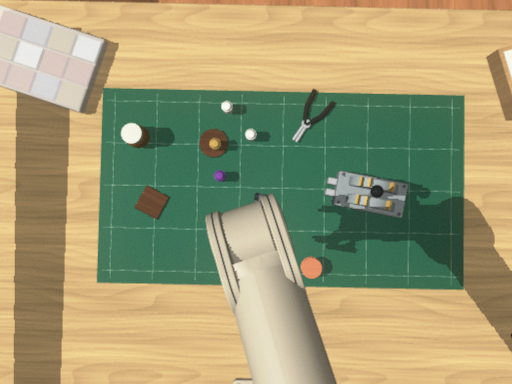

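The cap stands upright on the block with its foot flush in the scene view. The spare is untouched on the round pad at (214,143) in the top view. Wide bore means the lever goes to +0.5, midway between the pair of ribs. I'll rise and look at the crimper from above.

```bash
python3 plan.py 0.551 -0.165 0.27 -10.2 7
```

```text
t 9.72 p [0.4717 0.0675 0.1574] rem [ 0.0793 -0.2325  0.1126] F [-0.25  0.   -0.5 ] w 0.0601 tilt/yaw err [0.001 0.006 0.001]
[0.001,0.006,0.001, 1.75,3.18,-1.67]
[0.000,-0.000,-0.000, 1.76,3.18,-1.67]
[0.000,0.000,0.000, 1.76,3.18,-1.67]
[0.000,0.000,0.000, 1.76,3.18,-1.67]
[0.000,0.000,0.000, 1.76,3.18,-1.67]
[0.000,0.000,0.000, 1.76,3.18,-1.67]
[0.000,0.000,0.000, 1.33,2.40,-1.26]
```

jog_arm(series=[[[0,0.006,0,1.0,1.5,-3.5,6.0],[0,0,0,1.5,2.5,-3.0,6.0],[0,0,0,1.8,3.2,-2.5,6.0],[0,0,0,1.8,3.2,-1.0,6.0],[0,0,0,1.8,3.2,-0.5,6.0]]])

```text
time_s: 10.13
tcp_pos: [0.5228, -0.0765, 0.2577]
orientation: [-3.131, 0.252, 0.022]
force: [0.8, 0.9, -0.0]
width: 0.0599
```

```bash
python3 plan.py 0.551 -0.165 0.27 -10.2 4
```

```text
t 10.13 p [ 0.5228 -0.0765  0.2577] rem [ 0.0282 -0.0885  0.0123] F [ 0.79  0.93 -0.02] w 0.0599 tilt/yaw err [0.001 0.014 0.017]
[0.001,0.014,0.017, 1.79,3.54,-0.54]
[-0.000,-0.000,0.000, 1.85,3.51,-0.52]
[-0.000,-0.000,0.000, 0.63,1.20,-0.18]
[-0.000,0.000,0.000, 0.00,0.00,0.00]
```

jog_arm(series=[[[0,0.014,0.017,1.8,3.5,-0.6,6.0],[0,0,0,1.4,2.8,-0.4,6.0],[0,0,0,0.3,0.6,0,6.0],[0,0,0,0,0,0,6.0],[0,0,0,0,0,0,6.0]]])

```text
time_s: 10.55
tcp_pos: [0.5458, -0.1635, 0.2601]
orientation: [-3.127, 0.298, 0.014]
force: [-0.2, 0.3, -0.5]
width: 0.0601
```

```bash
python3 plan.py 0.551 -0.172 0.27 -10.2 2
python3 - <<'E'
from h import *
snap('wrist','w_lev1')
E
```

```text
t 10.55 p [ 0.5458 -0.1635  0.2601] rem [ 0.0052 -0.0085  0.0099] F [-0.2   0.28 -0.5 ] w 0.0601 tilt/yaw err [ 0.     0.009 -0.012]
[0.000,0.009,-0.012, 0.67,0.73,-1.00]
[0.000,0.000,-0.000, 0.00,0.00,0.00]
```

View pics/w_lev1.png

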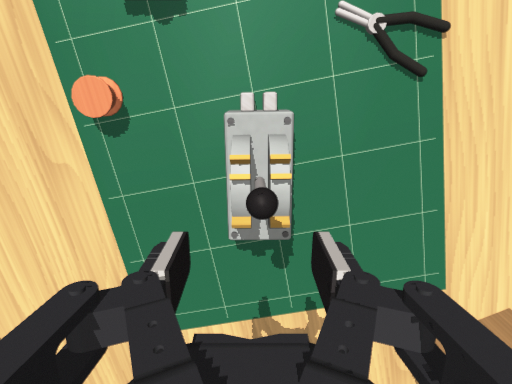

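The wrist view shows the ball at (262,203), the pair of ribs at rows 157 and 176 (+y side), and the single rib at row 221. I'll zoom in and take a second viewpoint.

jog_arm(series=[[[0,0.009,-0.012,0.6,2.0,-0.8,6.0],[0,0,0,0.2,1.0,-0.2,6.0],[0,0,0,0,0,0,6.0],[0,0,0,0,0,0,6.0]]])

```text
time_s: 10.93
tcp_pos: [0.5475, -0.1876, 0.2682]
orientation: [-3.129, 0.264, 0.006]
force: [-0.3, 0.9, -0.5]
width: 0.0599
```

```bash
python3 plan.py 0.551 -0.172 0.27 -10.2 2
python3 - <<'E'
from h import *
snap('wrist','w_lev2')
for t,v0 in (('w_lev1',85),('w_lev2',30)):
    px,K,T=load(t); cv2.imwrite(f'pics/{t}_z.png',cv2.resize(px[v0:v0+160,200:320],(600,800)[:2] if False else (450,600),interpolation=cv2.INTER_CUBIC))
cv2.imwrite('pics/levz.png',np.hstack([cv2.imread('pics/w_lev1_z.png')[:,:400],cv2.imread('pics/w_lev2_z.png')[:,:400]]))
E
```

```text
t 10.93 p [ 0.5475 -0.1876  0.2682] rem [0.0035 0.0156 0.0018] F [-0.31  0.87 -0.5 ] w 0.0599 tilt/yaw err [-0.002  0.004  0.01 ]
[-0.002,0.004,0.010, 0.08,-1.59,-0.18]
[0.000,-0.000,0.000, 0.00,0.00,0.00]
```

View pics/levz.png

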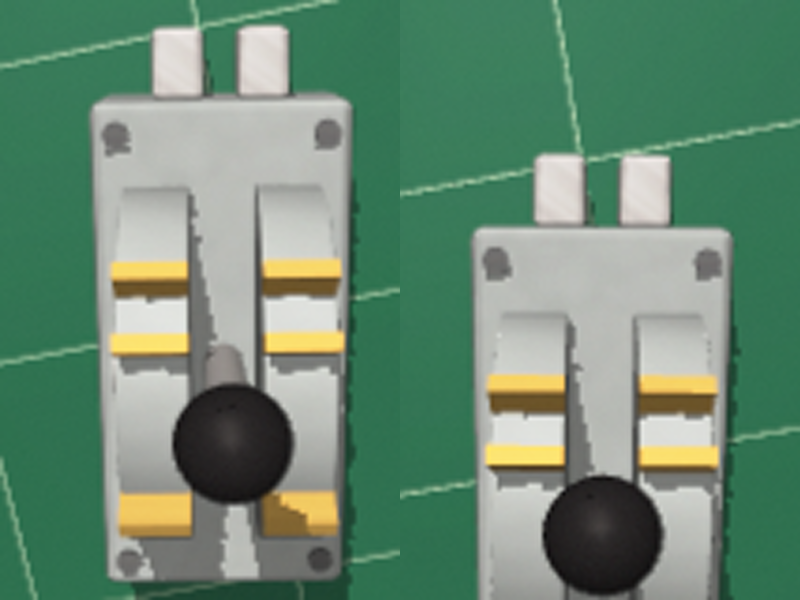

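Run:
```python
from h import *
f=lambda c,v0:(200+(c[0]+.5)/3.75-.5,v0+(c[1]+.5)/3.75-.5)
_,K1,T1=load('w_lev1'); _,K2,T2=load('w_lev2'); _,Kt,Tt=load('top0'); _,Ks,Ts=load('scene0')
b1=ray(K1,T1,*f((233,443),85)); b2=ray(K2,T2,*f((203,535),30))
print('ball w',tri(b1,b2)); print('ball all',tri(b1,b2,ray(Ks,Ts,153.4,221.4)))
for z in (.163,.166,.169): print(np.round(onplane(K1,T1,*f((233,443),85),z),4),np.round(onplane(K2,T2,*f((203,535),30),z),4))
sc=np.array([onplane(K1,T1,*f(c,85),.045) for c in [(116,136),(327,134),(129,560),(320,558)]])
print(np.round(sc,4),'mean',np.round(sc.mean(0),4))
yd=(sc[0]+sc[1]-sc[2]-sc[3]); print('y dir',yd/np.linalg.norm(yd), np.degrees(np.arctan2(yd[0],yd[1])),np.linalg.norm(yd)/2, np.linalg.norm(sc[0]-sc[1]))
# base corners w_lev1
co=np.array([onplane(K1,T1,*f(c,85),.045) for c in [(92,98),(351,98),(107,580),(342,578)]]); print(np.round(co,4),co.mean(0))
# rib tops
for z in (.10,.103,.106):
  pr=[onplane(K1,T1,*f(c,85),z) for c in [(150,270),(303,270)]]; pr2=[onplane(K1,T1,*f(c,85),z) for c in [(150,345),(304,343)]]
  print(z,np.round(np.mean(pr+pr2,0),4))
s2=[onplane(K2,T2,*f(c,30),.045) for c in [(97,264),(308,264)]]; print(np.round(s2,4))
```

```text
ball w (array([ 0.55093925, -0.17569118,  0.16795804]), [np.float64(2.9333454447710083e-05), np.float64(2.933345444786584e-05)])
ball all (array([ 0.55126744, -0.17536695,  0.16712733]), [np.float64(0.0006977906471875384), np.float64(0.0006076756630657426), np.float64(0.0013041784039870006)])
[ 0.5507 -0.1775  0.163 ] [ 0.5508 -0.1769  0.163 ]
[ 0.5508 -0.1764  0.166 ] [ 0.5509 -0.1762  0.166 ]
[ 0.551  -0.1753  0.169 ] [ 0.551  -0.1754  0.169 ]
[[ 0.529  -0.1165  0.045 ]
 [ 0.5915 -0.1278  0.045 ]
 [ 0.5044 -0.2541  0.045 ]
 [ 0.5675 -0.2652  0.045 ]] mean [ 0.5481 -0.1909  0.045 ]
y dir [0.17386699 0.98476914 0.        ] 10.01273083120466 0.1396132624650722 0.06350018767917247
[[ 0.5242 -0.1043  0.045 ]
 [ 0.6001 -0.1188  0.045 ]
 [ 0.4956 -0.26    0.045 ]
 [ 0.5736 -0.2738  0.045 ]] [ 0.54839922 -0.1892183   0.045     ]
0.1 [ 0.5534 -0.162   0.1   ]
0.103 [ 0.5535 -0.1613  0.103 ]
0.106 [ 0.5536 -0.1606  0.106 ]
[[ 0.5289 -0.1174  0.045 ]
 [ 0.5918 -0.1281  0.045 ]]
```

Ball at (0.551, -0.1755, 0.168), hinge at (0.548, -0.191), crimper yaw 10°, so the lever is now at about +0.13 rad. The target ball position is (0.558, -0.134, 0.155). I'll descend with open jaws straddling the ball along the hinge axis.

```bash
python3 plan.py 0.5515 -0.1755 0.149 -10.0 4
```

```text
t 10.98 p [ 0.5475 -0.1873  0.2681] rem [ 0.004   0.0118 -0.1191] F [-0.43 -0.29 -0.13] w 0.06 tilt/yaw err [-0.002  0.004  0.007]
[-0.002,0.004,0.007, 0.08,-0.40,3.98]
[-0.000,0.000,0.000, 0.06,-0.41,3.98]
[0.000,-0.000,0.000, 0.06,-0.41,3.95]
[0.000,0.000,0.000, 0.00,0.00,0.00]
```

jog_arm(series=[[[-0.002,0.004,0.007,0.2,-1.0,1.5,6.0],[0,0,0,0,-0.2,2.0,6.0],[0,0,0,0,0,1.5,6.0],[0,0,0,0,0,0.5,6.0],[0,0,0,0,0,0,6.0]]])

```text
time_s: 11.4
tcp_pos: [0.552, -0.1688, 0.2117]
orientation: [3.13, -0.267, 0.002]
force: [0.1, -0.4, 0.0]
width: 0.0602
```

```bash
python3 plan.py 0.5515 -0.1755 0.149 -10.0 4
python3 - <<'E'
from h import *
snap('wrist','w_lev3')
E
```

```text
t 11.4 p [ 0.552  -0.1688  0.2117] rem [-0.0005 -0.0067 -0.0627] F [ 0.15 -0.42  0.04] w 0.0602 tilt/yaw err [-0.    -0.002  0.005]
[-0.000,-0.002,0.005, 0.04,0.42,3.98]
[0.000,0.000,0.000, 0.03,0.24,2.29]
[-0.000,-0.000,0.000, 0.00,0.00,0.00]
[0.000,0.000,0.000, 0.00,0.00,0.00]
```

View pics/w_lev3.png

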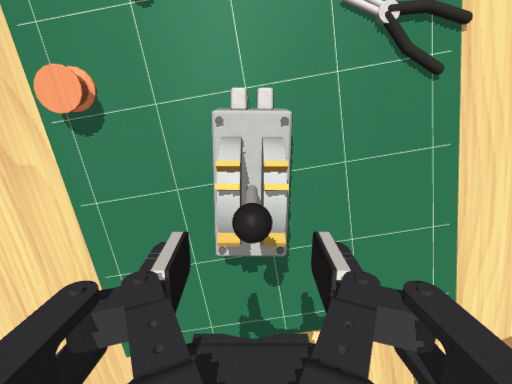

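The ball at (252,222) is centred between the fingers, whose inner faces are near columns 185 and 315. I'll keep going down.

jog_arm(series=[[[0,-0.002,0.005,0,0.6,1.5,6.0],[0,0,0,0,0.2,1.7,6.0],[0,0,0,0,0,1.2,6.0],[0,0,0,0,0,0.6,6.0],[0,0,0,0,0,0.2,6.0]]])

```text
time_s: 11.87
tcp_pos: [0.5525, -0.1775, 0.1604]
orientation: [3.128, -0.276, 0.008]
force: [0.1, 0.3, 0.1]
width: 0.0604
```

```bash
python3 plan.py 0.5515 -0.1755 0.149 -10.0 3
```

```text
t 11.87 p [ 0.5525 -0.1775  0.1604] rem [-0.001   0.002  -0.0114] F [0.1  0.31 0.09] w 0.0604 tilt/yaw err [ 0.001 -0.005 -0.001]
[0.001,-0.005,-0.001, -0.14,-0.18,1.14]
[-0.000,0.000,-0.000, 0.00,0.00,0.00]
[0.000,-0.000,0.000, 0.00,0.00,0.00]
```

jog_arm(series=[[[0,-0.005,0,-0.15,-0.2,0.7,6.0],[0,0,0,0,0,0.4,6.0],[0,0,0,0,0,0.1,6.0]]])

```text
time_s: 12.12
tcp_pos: [0.5517, -0.1752, 0.1479]
orientation: [3.128, -0.276, -0.0]
force: [-0.4, 0.1, -0.3]
width: 0.0602
```

```bash
python3 plan.py 0.5515 -0.1755 0.149 -10.0 2
python3 - <<'E'
from h import *
snap('wrist','w_lev4')
E
```

```text
t 12.12 p [ 0.5517 -0.1752  0.1479] rem [-0.0002 -0.0003  0.0011] F [-0.42  0.08 -0.27] w 0.0602 tilt/yaw err [ 0.001 -0.    -0.002]
[0.001,-0.000,-0.002, -0.01,0.03,-0.11]
[0.000,0.000,0.000, 0.00,0.00,0.00]
```

View pics/w_lev4.png

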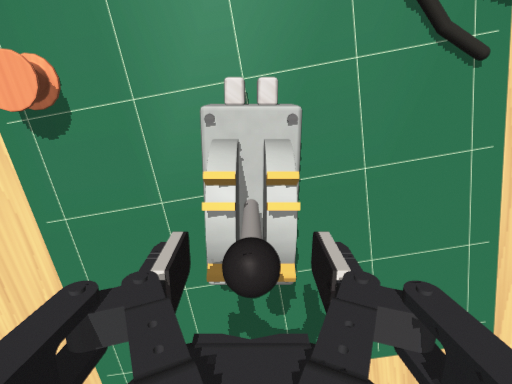

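The ball at (251,267) is between the pads. I'll close on it.

jog_arm(series=[[[0,0,0,0,0,0,3.5],[0,0,0,0,0,0,2.0],[0,0,0,0,0,0,1.5],[0,0,0,0,0,0,1.5],[0,0,0,0,0,0,1.5]]], squeeze=35)

```text
time_s: 12.58
tcp_pos: [0.5521, -0.175, 0.1491]
orientation: [3.128, -0.276, 0.001]
force: [0.7, -0.4, -3.3]
width: 0.0238
```

jog_arm(series=[[[0,0,0,0,0,0,1.5],[0,0,0,0,0,0,1.5]]])

```text
time_s: 12.75
tcp_pos: [0.5521, -0.175, 0.149]
orientation: [3.128, -0.276, 0.002]
force: [-0.7, 0.3, -1.3]
width: 0.024
```

```bash
python3 plan.py 0.559 -0.1342 0.136 -10.0 2
```

```text
t 12.75 p [ 0.5521 -0.175   0.149 ] rem [ 0.0069  0.0408 -0.013 ] F [-0.74  0.29 -1.29] w 0.024 tilt/yaw err [ 0.001 -0.001 -0.001]
[0.001,-0.001,-0.001, -0.03,-3.82,1.20]
[0.000,-0.000,0.000, -0.00,-0.32,0.10]
```

jog_arm(series=[[[0,0,0,0,-0.8,0.12,1.5],[0,0,0,0,-0.8,0.18,1.5],[0,0,0,0,-0.7,0.25,1.5],[0,0,0,0,-0.4,0.2,1.5],[0,0,0,0,0,0,1.5]]])

```text
time_s: 13.17
tcp_pos: [0.5564, -0.1506, 0.1429]
orientation: [3.121, -0.282, 0.001]
force: [0.8, -2.4, -4.6]
width: 0.0239
```

```bash
python3 plan.py 0.5595 -0.134 0.136 -10.0 2; python3 -c "
from h import *
s=get_state(); p=np.array(s['tcp_pos'])[:2]-np.array([.5487,-.1905]); y=p@np.array([.174,.985]); print('offs y',y,'theta',np.arcsin(y/.12), 'z want',.05+.12*np.cos(np.arcsin(y/.12))-.019)"
```

```text
t 13.17 p [ 0.5564 -0.1506  0.1429] rem [ 0.0031  0.0166 -0.0069] F [ 0.77 -2.43 -4.65] w 0.0239 tilt/yaw err [ 0.008 -0.002 -0.006]
[0.008,-0.002,-0.006, 0.01,-1.69,0.68]
[0.000,-0.000,-0.000, 0.00,0.00,0.00]
offs y 0.040640739711223825 theta 0.3455060136205539 z want 0.14390850400091462
```

jog_arm(series=[[[0.008,-0.002,-0.006,0,-0.8,0.3,1.5],[0,0,0,0,-0.7,0.3,1.5],[0,0,0,0,-0.3,0.15,1.5],[0,0,0,0,0,0,1.5]]])

```text
time_s: 13.5
tcp_pos: [0.5594, -0.1335, 0.1355]
orientation: [3.126, -0.275, -0.001]
force: [-1.3, -2.8, 1.5]
width: 0.0239
```

```bash
python3 plan.py 0.5595 -0.134 0.136 -10.0 2
python3 - <<'E'
from h import *
s=get_state(); p=np.array(s['tcp_pos'])[:2]-np.array([.5487,-.1905]); y=p@np.array([.174,.985]); print('offs y',y,'theta',np.arcsin(y/.12), 'z want',.05+.12*np.cos(np.arcsin(y/.12))-.019)
snap('wrist','w_lev5')
E
```

```text
t 13.5 p [ 0.5594 -0.1335  0.1355] rem [ 0.0001 -0.0005  0.0005] F [-1.28 -2.77  1.47] w 0.0239 tilt/yaw err [ 0.003  0.    -0.001]
[0.003,0.000,-0.001, 0.02,0.05,-0.05]
[-0.000,-0.000,0.000, 0.00,0.00,0.00]
offs y 0.058033983805284794 theta 0.5047818753734654 z want 0.1360335980707504
```

View pics/w_lev5.png

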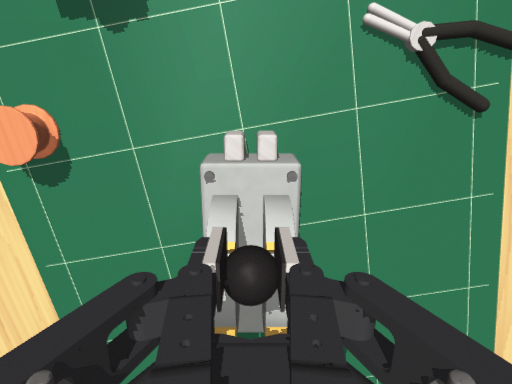

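Run:
```python
from h import *
for t in ('w_lev4','w_lev5'):
    px,K,T=load(t); g=cv2.cvtColor(px,cv2.COLOR_BGR2GRAY)
    cv2.imwrite(f'pics/{t}_z.png',cv2.resize(px[215:325,200:300],(400,440),interpolation=cv2.INTER_CUBIC))
cv2.imwrite('pics/ballz.png',np.hstack([cv2.imread('pics/w_lev4_z.png'),cv2.imread('pics/w_lev5_z.png')]))
```

```text
(no output)
```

View pics/ballz.png

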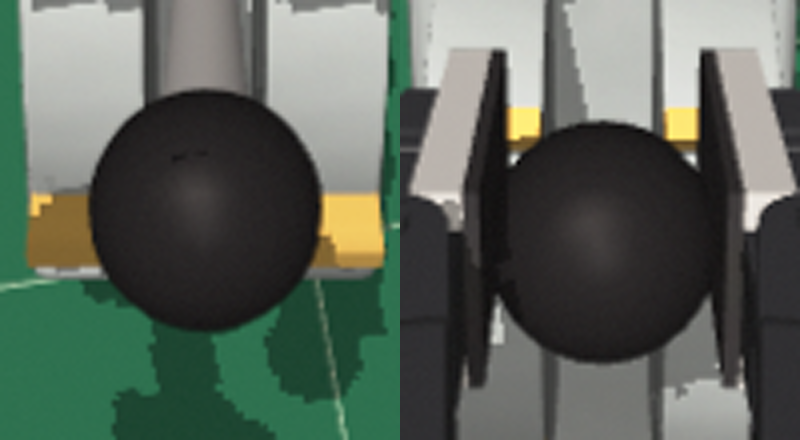

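```bash
cat > lev.py <<'E'
from h import *
H=np.array([.5482,-.1908,.05]); Y=np.array([.174,.985,0])
def ang(t,uv,L=.12):
    _,K,T=load(t); th=np.linspace(-.85,.85,3401)
    e=[np.linalg.norm(proj(K,T,H+L*np.sin(a)*Y+np.array([0,0,L*np.cos(a)]))-uv) for a in th]
    i=int(np.argmin(e)); return th[i],e[i]
E
python3 - <<'E'
from lev import *
print(ang('w_lev4',(251.1,267.1)),ang('w_lev5',(250.6,275.1)))
print(ang('w_lev1',(200+233.5/3.75-.5,85+443.5/3.75-.5)),ang('w_lev2',(200+203.5/3.75-.5,30+535.5/3.75-.5)))
print(ang('scene0',(153.4,221.4)),ang('top0',(377.1,191.5)))
E
```

```text
(np.float64(0.12850000000000006), np.float64(0.33401148214577286)) (np.float64(0.4680000000000001), np.float64(0.7010860725456045))
(np.float64(0.13150000000000006), np.float64(0.03816728158302563)) (np.float64(0.13050000000000006), np.float64(0.11223769988640574))
(np.float64(0.14200000000000002), np.float64(1.0270019802427761)) (np.float64(0.11650000000000005), np.float64(0.34912946930202493))
```

The camera gives +0.47 rad and the TCP arc gives +0.505, both inside the band. I'll nudge about 2 mm further to sit centrally, then let go.

jog_arm(series=[[[0.003,0,0,0,-0.2,0.08,1.5],[0,0,0,0,-0.1,0.05,1.5],[0,0,0,0,0,0,1.5]]])

```text
time_s: 13.8
tcp_pos: [0.5599, -0.131, 0.1343]
orientation: [3.129, -0.277, -0.001]
force: [-2.2, -1.5, 1.7]
width: 0.0238
```

Run:
```python
from h import *
s=get_state(); print(np.round(s['tcp_pos'],4),np.round(s['force'],2)); p=np.array(s['tcp_pos'])[:2]-np.array([.5487,-.1905]); y=p@np.array([.174,.985]); print('offs y',y,'theta',np.arcsin(y/.12), 'z want',.05+.12*np.cos(np.arcsin(y/.12))-.019)
```

```text
[ 0.5599 -0.131   0.1343] [-2.24 -1.52  1.67]
offs y 0.06054094418615672 theta 0.528811882225276 z want 0.13460885134508854
```

jog_arm(series=[[[0,0,0,0,0,0,3.0],[0,0,0,0,0,0,4.5],[0,0,0,0,0,0,6.0],[0,0,0,0,0,0,6.0]]])

```text
time_s: 14.13
tcp_pos: [0.5607, -0.1288, 0.1342]
orientation: [-3.126, 0.275, -0.002]
force: [0.2, 0.2, -0.4]
width: 0.0601
```

jog_arm(series=[[[0,0,0,0,0,-1.5,6.0],[0,0,0,0,0,-2.5,6.0],[0,0,0,0,0,-3.0,6.0],[0,0,0,0,0,-3.0,6.0],[0,0,0,0,0,-1.0,6.0]]])

```text
time_s: 14.55
tcp_pos: [0.5588, -0.1273, 0.2446]
orientation: [-3.122, 0.271, 0.009]
force: [1.2, 1.0, 0.7]
width: 0.0597
```

jog_arm(series=[[[0,0,0,0,0,0,6.0],[0,0,0,0,0,0,6.0]]])

```text
time_s: 14.72
tcp_pos: [0.5602, -0.1269, 0.2471]
orientation: [-3.123, 0.271, 0.001]
force: [0.6, 0.5, -0.6]
width: 0.0599
```

```bash
python3 plan.py 0.55 -0.16 0.27 -10.0 1
python3 - <<'E'
from h import *
snap('wrist','w_lev6'); snap('top','t6'); snap('scene','s6')
px,_,_=load('w_lev6'); cv2.imwrite('pics/w6z.png',cv2.resize(px[100:300,180:330],(600,800)[:2],interpolation=cv2.INTER_CUBIC)[:600])
px,_,_=load('s6'); cv2.imwrite('pics/s6z.png',cv2.resize(px[190:310,90:250],(800,600),interpolation=cv2.INTER_CUBIC))
E
```

```text
t 14.72 p [ 0.5602 -0.1269  0.2471] rem [-0.0102 -0.0331  0.0229] F [ 0.55  0.51 -0.64] w 0.0599 tilt/yaw err [-0.007  0.002  0.001]
[-0.007,0.002,0.001, -0.42,3.29,-2.23]
```

View pics/w_lev6.png

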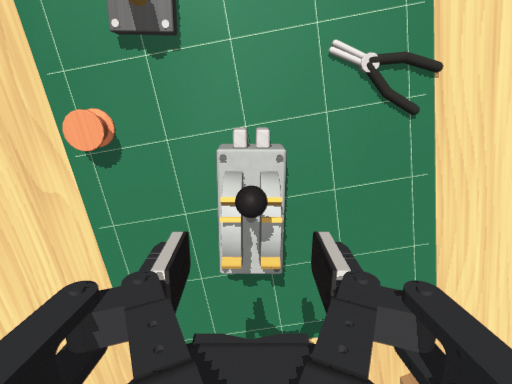

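View pics/s6z.png

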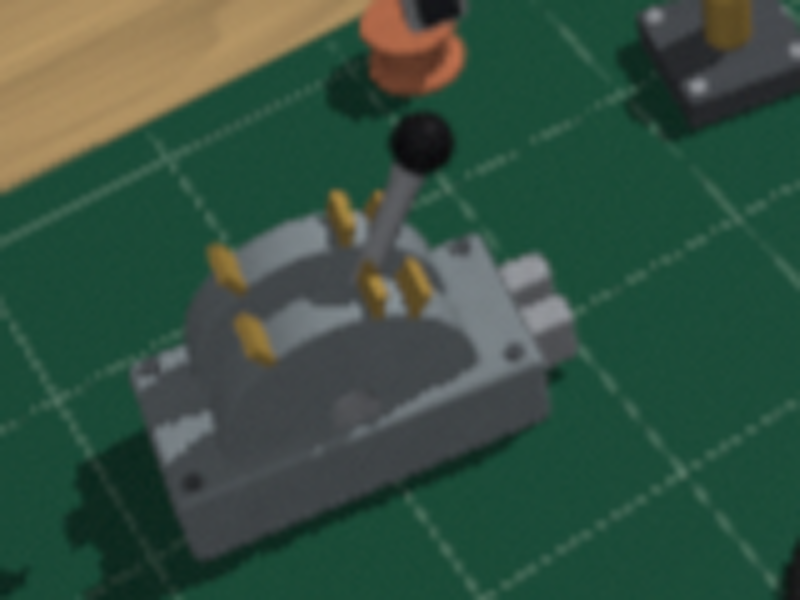

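Run:
```python
from lev import *
px,K,T=load('w_lev6')
cv2.imwrite('pics/w6z.png',cv2.resize(px[135:285,200:300],(400,600),interpolation=cv2.INTER_CUBIC))
pt,_,_=load('t6'); cv2.imwrite('pics/t6z.png',cv2.resize(pt[150:240,310:430],(800,600),interpolation=cv2.INTER_CUBIC))
g=cv2.cvtColor(px,cv2.COLOR_BGR2HSV)[...,2]; m=(g<60).astype(np.uint8); m[:180]=0; m[225:]=0; m[:,:225]=0; m[:,280:]=0
n,l,s,c=cv2.connectedComponentsWithStats(m); i=1+np.argmax(s[1:,4]); print(s[i],c[i]); uv=s[i,:2]+ (s[i,2:4]-1)/2; print(uv)
print('wrist',ang('w_lev6',c[i]),ang('w_lev6',uv)); print('scene',ang('s6',(174.0,218.0)))
```

```text
[235 186  32  32 758] [250.75725594 201.54485488]
[250.5 201.5]
wrist (np.float64(0.48650000000000004), np.float64(0.09344888932689535)) (np.float64(0.48650000000000004), np.float64(0.3491652765773274))
scene (np.float64(0.5005000000000001), np.float64(0.33285949372368573))
```

View pics/w6z.png

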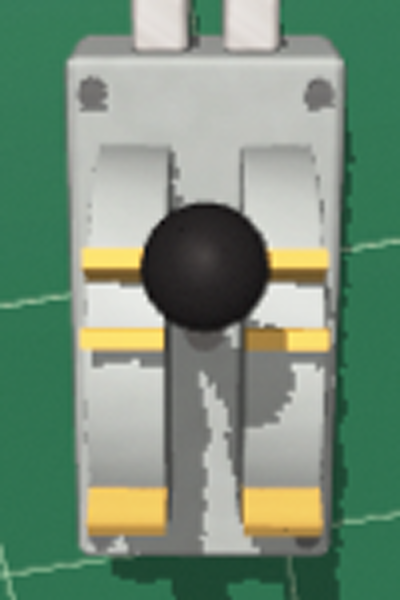

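View pics/t6z.png

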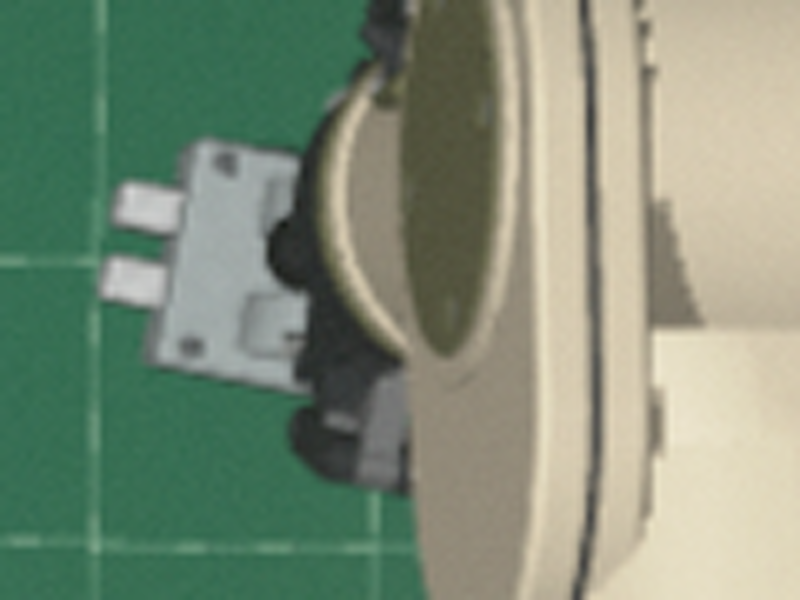

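Run:
```python
from lev import *
_,K,T=load('w_lev6'); X=np.array([.985,-.174,0])
for r in (.058,.060,.062):
    for a in (-.5,.5): print(r,a,[np.round((proj(K,T,H+sx*X+r*np.sin(a)*Y+np.array([0,0,r*np.cos(a)]))-np.array([199.5,134.5]))*4,0).tolist() for sx in (-.021,.021)])
    print('mid', [np.round((proj(K,T,H+r*np.sin(a)*Y+np.array([0,0,r*np.cos(a)]))-np.array([199.5,134.5]))*4,0).tolist() for a in (.36,.64)])
# state of other things vs start
for t0,t1 in (('top0','t_rel'),):
    a,_,_=load(t0); b,_,_=load(t1)
    for n,(u0,u1,v0,v1) in {'jar':(115,160,115,160),'rd':(195,235,125,162),'pliers':(285,340,85,150),'spool':(295,330,250,285)}.items():
        print(n,cv2.absdiff(a[v0:v1,u0:u1],b[v0:v1,u0:u1]).mean().round(2))
print(np.round(get_state()['time_s'],2))
```

```text
0.058 -0.5 [[124.0, 504.0], [285.0, 504.0]]
0.058 0.5 [[121.0, 303.0], [290.0, 304.0]]
mid [[205.0, 336.0], [205.0, 272.0]]
0.06 -0.5 [[124.0, 510.0], [286.0, 511.0]]
0.06 0.5 [[120.0, 302.0], [291.0, 303.0]]
mid [[205.0, 337.0], [205.0, 269.0]]
0.062 -0.5 [[123.0, 517.0], [286.0, 518.0]]
0.062 0.5 [[119.0, 301.0], [291.0, 301.0]]
mid [[205.0, 337.0], [205.0, 267.0]]
jar 2.58
rd 2.5
pliers 2.62
spool 10.81
14.87
```

The lever reads +0.487 (wrist), +0.500 (scene) and +0.52 (TCP), and the rib midpoint is consistent with these. I'll back off to a clear position for a final look at both the cap and the lever.

jog_arm(series=[[[0,0,0,0,-1.5,-2.0,6.0],[0,0,0,0,-3.0,-1.5,6.0],[0,0,0,0,-2.0,-0.5,6.0],[0,0,0,0,0,0,6.0],[0,0,0,0,0,0,6.0]]])

```text
time_s: 15.28
tcp_pos: [0.5684, -0.0628, 0.2801]
orientation: [-3.12, 0.276, 0.023]
force: [0.5, -1.3, -0.9]
width: 0.0601
```

jog_arm(series=[[[0,0,0,0,0,0,6.0],[0,0,0,0,0,0,6.0],[0,0,0,0,0,0,6.0]]])

```text
time_s: 15.53
tcp_pos: [0.5673, -0.0647, 0.2771]
orientation: [-3.12, 0.278, 0.03]
force: [0.1, 0.5, -0.0]
width: 0.0601
```

```bash
python3 plan.py 0.55 -0.06 0.28 -10.0 1
python3 - <<'E'
from lev import *
snap('wrist','w_end'); snap('scene','s_end'); snap('top','t_end')
px,_,_=load('s_end'); cv2.imwrite('pics/s_endz.png',cv2.resize(px[140:320,90:390],(800,480),interpolation=cv2.INTER_CUBIC))
print(np.round(get_state()['qd'],3))
E
```

```text
t 15.53 p [ 0.5673 -0.0647  0.2771] rem [-0.0173  0.0047  0.0029] F [ 0.11  0.52 -0.  ] w 0.0601 tilt/yaw err [-0.007  0.02  -0.003]
[-0.007,0.020,-0.003, -1.79,-0.15,-0.25]
[-0.004 -0.004 -0.005 -0.004  0.     0.    -0.   ]
```

View pics/w_end.png

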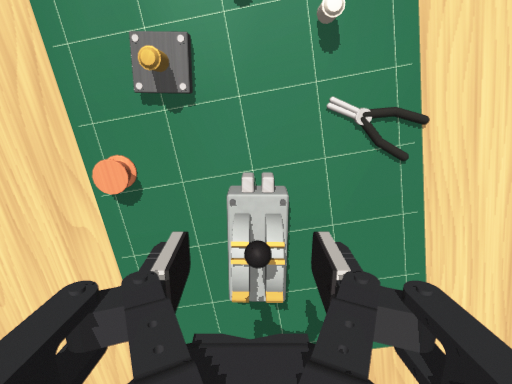

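View pics/s_endz.png

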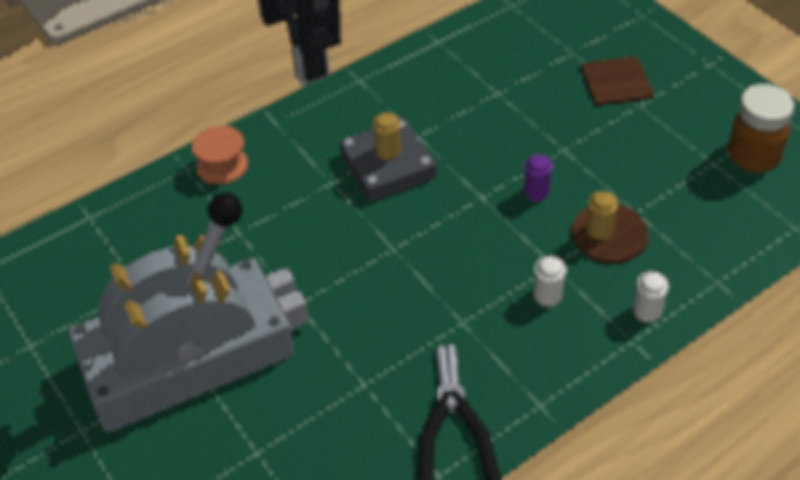

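Run:
```python
from lev import *
px,K,T=load('s_end'); h=cv2.cvtColor(px,cv2.COLOR_BGR2HSV); m=cv2.inRange(h,np.array((15,110,50)),np.array((32,255,255)))
n,l,s,c=cv2.connectedComponentsWithStats(m)
for i in range(1,n):
    if 60<s[i,4]<400 and 200<c[i][0]<340 and 140<c[i][1]<240: print('scene brass',s[i].tolist(),np.round(c[i],1))
def cyl(x,y,z0):
    p=[proj(K,T,np.array([x+.012*np.cos(a),y+.012*np.sin(a),z])) for z in (z0,z0+.036) for a in np.linspace(0,6.28,40)]
    p+= [proj(K,T,np.array([x+.008*np.cos(a),y+.008*np.sin(a),z0+.043])) for a in np.linspace(0,6.28,40)]
    p=np.array(p); return np.round(p.min(0),1),np.round(p.max(0),1)
print('seated',cyl(.4726,.0658,.020),'shoulder',cyl(.4726,.0658,.034)); print('spare expected',cyl(.6585,.166,.006))
pw,Kw,Tw=load('w_end'); g=cv2.cvtColor(pw,cv2.COLOR_BGR2HSV)[...,2]; m=(g<60).astype(np.uint8); m[:235]=0; m[275:]=0; m[:,:236]=0; m[:,280:]=0
n,l,s,c=cv2.connectedComponentsWithStats(m); i=1+np.argmax(s[1:,4]); print('ball',s[i],c[i],ang('w_end',c[i]))
g=cv2.cvtColor(px,cv2.COLOR_BGR2HSV)[...,2]; m=(g<50).astype(np.uint8); m[:205]=0; m[230:]=0; m[:,:160]=0; m[:,190:]=0
n,l,s,c=cv2.connectedComponentsWithStats(m); i=1+np.argmax(s[1:,4]); print('ball scene',s[i],c[i],ang('s_end',c[i]))
```

```text
scene brass [230, 182, 10, 18, 147] [234.8 190.6]
scene brass [310, 212, 13, 18, 183] [315.3 220.5]
seated (array([229. , 181.4]), array([239.3, 199.4])) shoulder (array([228.6, 177.3]), array([239.1, 195.5]))
spare expected (array([309.1, 211.5]), array([320.7, 230. ]))
ball [245 241  26  27 549] [257.46448087 254.01275046] (np.float64(0.4860000000000001), np.float64(0.034068903062988445))
ball scene [168 212  13  13 128] [173.9140625 218.171875 ] (np.float64(0.499), np.float64(0.5055421636841364))
```

All checks agree. The cap's silhouette covers rows 182–199, against predictions of 181–199 if seated and 177–195 if on the shoulder. The lever reads +0.486 and +0.499, and the arm is clear. I'm handing the job in.

Run:
```python
from rig import *
print(job_done()); s=get_state(); print(s['time_s'])
```

```text
the job is handed in; nothing more can be done
None
the job is handed in; nothing more can be done
```

The cap from the square pad went right down onto the gauge block, so it is the wide-bore one, and I set the lever midway between the pair of ribs. I handed the job in at about 15.7 s of the 54 s allowed. The hand-in gives no verdict.

- **Cap:** It slid past the pin tip and the shoulder without catching. It met firm contact (12.5 N) only at block height, and I released it there. The last scene picture matches a seated cap (rows 182–199, against 181–199 predicted if seated and 177–195 if on the shoulder).
- **Lever:** I gripped the ball along the hinge axis and swung it from about +0.13 rad. After release the wrist camera reads +0.486 and the scene camera +0.499. The gripper position had suggested about +0.53, so the readings differ by about 0.04 rad. All are inside 0.43–0.57.
- **Other things:** The spare cap is upright on the round pad and measured where it started. The jar and pliers look unmoved against the first picture. The spool patch differed more in that comparison, most likely from the arm and its shadow there. I judged it unmoved by eye but did not measure its final position. The arm was clear of everything when I handed in.

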